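Lay out a ball-milling batch

TASK

Get the next milling batch ready: stand the steel cup centred under the spout of the ball dispenser, draw the dispenser's gate right out to its stop so that all the balls drop into the cup, push the gate fully home again, and then stand the cup with its balls in the drip tray, midway between and in line with the two wash bottles. Also stand every steel grinding jar upright directly in front of a sample box, on its white-label side (the side facing the robot) and centred on the label with about a finger's breadth (15 mm) between jar and box, one jar to a box. Leave the sample boxes, the wash bottles and the small amber bottle where they are.

Things in the scene. Friction and masses are not known exactly. Their poses are not given: they have to be found in the camera images.
- dispenser: Grinding-ball dispenser, fixed: steel hopper over a slide gate and a spout. Origin on the bare bench under the middle of the spout, z up; its -x is where the gate is drawn to (towards the robot). Column (36 mm square, 90 to 126 mm from the spout's axis) and foot on the +y side; the -y side is open below 130 mm, so the cup goes in from -y with its handle to -y. Above 200 mm the hopper spreads.
- spout (a point): Middle of the square spout's lower mouth (40 mm outside, 34 mm inside), 112 mm above the bench; axes as the dispenser. Gate guides above it at 137 to 156 mm height lie within 28 mm of the centre line and run 79 mm out to -x. The hopper (200 to 288 mm up) reaches 75 mm to +x, 67 mm to +y, 24 mm to -y and 26 mm to -x.
- gate (a joint): The slide gate's travel in m: 0 fully home (shut), 0.05 at its end stop (open). It slides level along the dispenser's -x against about 2.5 N of friction and stays where it is left. The balls drop once it is drawn out.
- gate_grip (a point): Middle of the grip of the gate's handle, moving with the gate: a black upright plate on an 8 mm pull rod, 10 mm thick along the pull, 34 mm wide, from 136 to 198 mm up; this point is 180 mm up, and 110 mm out from the spout's axis when shut. The rod (top 149 mm up) joins it on the hopper side. Pinch it from above, across its thickness or its width.
- cup: steel dipper cup, 72 mm outside diameter, 67 mm inside, 70 mm tall, 200 g, open on top. Origin at the centre of the round cup's underside, z up. A straight flat handle, 10 mm thick and 20 mm tall (42 to 62 mm above the bench when standing), sticks out along the cup's -x to 114 mm from its centre.
- cup_grip (a point): middle of the handle's outer part, 95 mm from the cup's centre, 52 mm above its underside; axes as the cup
- ball1: 15 mm steel grinding ball, 14 g; origin at its centre. At the start it lies on the shut gate in the throat. Two to four of the four balls are there; absent ones read None.
- ball2: another such ball, or absent
- ball3: another such ball, or absent
- ball4: another such ball, or absent
- jar1: closed steel grinding jar, a squat plain cylinder 48 mm in diameter and 40 mm tall, standing on its flat base, about 320 g; origin at the centre of its underside. Two to four of the four alike jars are there, standing on the near part of the bench; absent ones read None.
- jar2: another such jar, or absent
- jar3: another such jar, or absent
- jar4: another such jar, or absent
- box1: dark grey closed sample box, 50 mm square (lid 52 mm), 58 mm tall, 450 g, loose; origin at the centre of its underside. A white label covers its front (the face to its own -x, turned more or less to the robot) and folds over the front edge of the lid. Four alike stand in a curved row on the robot's right.
- box2: another such sample box, with its label at its own -x
- box3: another such sample box, with its label at its own -x
- box4: another such sample box, with its label at its own -x
- tray: grey plastic drip tray, fixed, 110 mm (its x) by 250 mm (its y), floor 4 mm thick, rim 10 mm high; origin at the centre of its underside. The two wash bottles stand in it.
- tray_mid (a point): point on the tray's floor midway between the two wash bottles; axes as the tray, the bottles are 80 mm off along its +y and -y
- wash1: white wash bottle, 54 mm in diameter, body 136 mm tall with a bent nozzle to about 168 mm, loose; stands in the drip tray at its +y end; origin at the centre of its underside
- wash2: the like wash bottle at the tray's -y end
- amber: bystander: small amber glass bottle, 38 mm in diameter, 85 mm tall, loose; leave it alone. Origin at the centre of its underside.
Mind the look-alikes: they are no part of the job. Leave any green look-alike of the box3 alone.

How it is judged:
On the way, in this order (a step that is already met when the one before it is completed fails the run):
1. with the gate still shut, the cup stands upright on the bench centred under the spout (within 12 mm), let go (horizontal distance between cup and spout below 0.012 m and height (world z) of cup below 0.004 m and angle between cup's own z axis and vertical below 0.08 rad and value of joint gate below 0.004 m and contact force between the fingers and cup below 0.2 N and linear speed of cup below 0.02 m/s), for 0.3 s.
2. the gate is drawn out to its end stop (46 mm or more of 50) with the cup still under the spout (horizontal distance between cup and spout below 0.012 m and height (world z) of cup below 0.004 m and angle between cup's own z axis and vertical below 0.08 rad and value of joint gate above 0.046 m), for 0.2 s.
3. every ball lies in the cup and the gate is pushed home again (within 4 mm) (value of joint gate below 0.004 m and horizontal distance between each of ball1, ball2, ball3, ball4 and cup below 0.034 m and z of ball1 in the frame of cup between 0 and 0.066 m and z of ball2 in the frame of cup between 0 and 0.066 m and z of ball3 in the frame of cup between 0 and 0.066 m and z of ball4 in the frame of cup between 0 and 0.066 m), for 0.2 s.
At the end, for the whole second after the job is handed in: Gate home (4 mm); all balls in the cup; cup upright on the tray floor, midway between the wash bottles (12 mm along, 14 mm across their line); each jar upright in front of its own box, 10 mm off centre at most, gap 4 to 30 mm; boxes moved under 30 mm, wash bottles under 10 mm; all at rest (all of step 3 and x of cup in the frame of tray_mid between -0.014 and 0.014 m and y of cup in the frame of tray_mid between -0.012 and 0.012 m and height (world z) of cup below 0.009 m and angle between each of cup, jar1, jar2, jar3, jar4's own z axis and vertical below 0.08 rad and linear speed of each of cup, jar1, jar2, jar3, jar4 below 0.02 m/s and ((x of jar1 in the frame of box1 between -0.08 and -0.054 m and y of jar1 in the frame of box1 between -0.01 and 0.01 m) or (x of jar1 in the frame of box2 between -0.08 and -0.054 m and y of jar1 in the frame of box2 between -0.01 and 0.01 m) or (x of jar1 in the frame of box3 between -0.08 and -0.054 m and y of jar1 in the frame of box3 between -0.01 and 0.01 m) or (x of jar1 in the frame of box4 between -0.08 and -0.054 m and y of jar1 in the frame of box4 between -0.01 and 0.01 m)) and height (world z) of each of jar1, jar2, jar3, jar4 below 0.006 m and ((x of jar2 in the frame of box1 between -0.08 and -0.054 m and y of jar2 in the frame of box1 between -0.01 and 0.01 m) or (x of jar2 in the frame of box2 between -0.08 and -0.054 m and y of jar2 in the frame of box2 between -0.01 and 0.01 m) or (x of jar2 in the frame of box3 between -0.08 and -0.054 m and y of jar2 in the frame of box3 between -0.01 and 0.01 m) or (x of jar2 in the frame of box4 between -0.08 and -0.054 m and y of jar2 in the frame of box4 between -0.01 and 0.01 m)) and ((x of jar3 in the frame of box1 between -0.08 and -0.054 m and y of jar3 in the frame of box1 between -0.01 and 0.01 m) or (x of jar3 in the frame of box2 between -0.08 and -0.054 m and y of jar3 in the frame of box2 between -0.01 and 0.01 m) or (x of jar3 in the frame of box3 between -0.08 and -0.054 m and y of jar3 in the frame of box3 between -0.01 and 0.01 m) or (x of jar3 in the frame of box4 between -0.08 and -0.054 m and y of jar3 in the frame of box4 between -0.01 and 0.01 m)) and ((x of jar4 in the frame of box1 between -0.08 and -0.054 m and y of jar4 in the frame of box1 between -0.01 and 0.01 m) or (x of jar4 in the frame of box2 between -0.08 and -0.054 m and y of jar4 in the frame of box2 between -0.01 and 0.01 m) or (x of jar4 in the frame of box3 between -0.08 and -0.054 m and y of jar4 in the frame of box3 between -0.01 and 0.01 m) or (x of jar4 in the frame of box4 between -0.08 and -0.054 m and y of jar4 in the frame of box4 between -0.01 and 0.01 m)) and distance of each of box1, box2, box3, box4 from where it was at the start of the episode below 0.03 m and angle between each of box1, box2, box3, box4, wash1, wash2's own z axis and vertical below 0.1 rad and distance of each of wash1, wash2 from where it was at the start of the episode below 0.01 m); the robot touches nothing.
It fails at once if the amber bottle is knocked over or shifted more than 50 mm (distance of amber from where it was at the start of the episode above 0.05 m or angle between amber's own z axis and vertical above 0.6 rad).
It fails at once if a sample box is knocked over (angle between any of box1, box2, box3, box4's own z axis and vertical above 0.6 rad).
It fails at once if a wash bottle is knocked over (angle between any of wash1, wash2's own z axis and vertical above 0.6 rad).
Of ball1, ball2, ball3, ball4 only 2 to 4 are there at a start; the rules pass over those that are not, and their reading is None.
Of jar1, jar2, jar3, jar4 only 2 to 4 are there at a start; the rules pass over those that are not, and their reading is None.
At some moment in a run one of jar1, jar2, jar3, jar4 may be knocked a few centimetres aside while the robot is not near it.
It also fails if it takes over 210 s, if anything falls off the work surface, if the arm or the gripper's body presses on something with over 40 N, if the wrist force passes 120 N, or if a joint passes its speed limit or range.

ROBOT

A 7-joint arm with a two-finger parallel gripper is mounted at the origin on the work surface. World frame = base frame: x ahead of the robot, y to its left, z up, the work surface at z = 0. Lengths are in m, angles in rad, forces in N, time in s.
With the tool pointing down it reaches from about 0.425 to 0.925 m from the base axis. Payload 6.8 kg.
Tool frame: the origin (TCP) lies on the centre line of the jaws, within the pads' length; the fingertips stand 11 mm ahead of it and the grasp point (between the pads) lies 8 mm behind it; z points along the fingers, y is the direction in which the jaws open and shut (so a half turn about z gives the same grasp; the last joint's range is limited). The gripper opens to 85 mm and grips with 20 to 120 N. Pads are 22 mm wide; open, the fingers measure 114 mm over their backs; the gripper's body (76 mm by 85 mm) begins 54 mm behind the grasp point. The pads swing forward as they close: fully open they stand 13 mm farther back than shut.
Start: joints at [1.023, 0.477, 0.022, 1.555, -0.011, 1.109, -0.083], TCP at [0.287, -0.611, 0.242] pointing down, gripper open.
Joint ranges: [-2.96, 2.96], [-0.34, 2.1], [-1.41, 1.46], [0.24, 2.44], [-1.37, 4.51], [0.17, 1.92], [-2.96, 2.96]. Speed limits (rad/s): [2.39, 2.39, 3.14, 3.14, 3.14, 3.14, 3.14].

INTERFACE

Orientations are given as a rotation vector (axis times angle).
In Python, from bench import r gives the robot as it stands.
- The arm moves only by the tool send_rows, never from a script. Its argument "deltas" is a list of rows, each a list of 7 numbers: the opening, from 0 (shut) to 1 (fully open), then the shift along the tool's x, y, z as a fraction of full scale, then the turn, a rotation vector about the tool's x, y, z as a fraction of full scale. In form: [[hand, x, y, z, ax, ay, az], ...]. A call has 1 to 20 rows; each row is the pose to reach, as a shift and turn from the pose commanded when the call began, along the tool's axes at that moment, turning the shorter way round; what a row does not reach only later rows make up. Full scale, the value 1, is 150 mm for a shift and 180 degrees for a turn. A row lasts 1/12 s, in which the tool goes at most 41.7 mm and 7.16 degrees, less where a joint would pass 70% of its speed; a pose out of reach is approached as far as the arm can. A call with a number of a shift or a turn outside -1 to 1 is refused whole. A call with a gripper value outside its range is refused whole. The fingers move at their own pace and stop on an object; "squeeze" is the grip in N (left out, the last holds). Time passes only in rows, so rows that repeat a pose let the fingers close. It gives the time, the measured TCP pose, the force and the opening at its end, in the units of the state.
- r.get_obs(): the state, without advancing time (a new reading comes with each control period).
- r.grab_frame(name): name is "scene" or "top"; returns a dict with "pixels" (480x640x3 uint8, red, green, blue), "camera_matrix" (3x3 intrinsics, pixels), "dist_coeffs" ([k1, k2, p1, p2, k3] as OpenCV has them; the pictures are not rectified), "rvec" (rotation vector, rad) and "tvec" (3), from world to camera coordinates, as OpenCV has them. Camera axes: x right, y down, z forward; pixel columns grow to the right and rows downward; lengths in m; the calibration is good to about 2 mm. A picture is of the moment at which its call begins. There is no depth.
- r.hand_in(): hands the job in, once; it reports no verdict.
The state is a dict: "clock": time; "joints": joint angles; "qvel": joint speeds; "tau": joint torques, N m; "tcp_pos": TCP position; "orientation": TCP orientation; "contact_force": force on the tool from outside, world axes, zero at the start; "moment": the same for the moment, N m; "grip_width": finger opening in m.
Only numpy, scipy, OpenCV 4.12 (cv2) and the standard library are available. Lean on these libraries where they do the work, as an engineer would, in place of code of your own. Each camera call takes 0.05 s, during which the arm holds its last target. There are 200 camera calls.

## Working session

There is one attempt and no reset: what is moved stays moved. The work goes in short steps, Python scripts to look and compute and a tool call to move; the robot and the scene stay as the last step left them, time stands still between calls to the robot, and variables do not carry over. Pictures are saved under pics/ and viewed, about 12 in all and at most 16, crops included, and the job is handed in when it is done.

Besides the shell and the picture viewer there is one more tool, called after "Call:" by a JSON object that holds its "api" and its "payload", one argument or row to a line. send_rows: Moves the arm, as the interface text tells. Shift numbers are shares of 150 mm and turn numbers shares of 180 degrees, none past 1 either way. Its arguments: {"type":"object","properties":{"deltas":{"type":"array","items":{"type":"array","items":{"type":"number"}}},"squeeze":{"type":"number"}},"required":["deltas"]}

```bash
ls; mkdir -p pics
cat > h.py <<'E'
import numpy as np, cv2
from bench import r
def grab(n,fn=None):
    f=r.grab_frame(n)
    if fn: cv2.imwrite('pics/'+fn,cv2.cvtColor(f['pixels'],cv2.COLOR_RGB2BGR))
    return f
def ray(f,uv,z):
    K=np.array(f['camera_matrix']);d=np.array(f['dist_coeffs'])
    R=cv2.Rodrigues(np.array(f['rvec'],float))[0];t=np.array(f['tvec'],float).ravel()
    p=cv2.undistortPoints(np.array(uv,float).reshape(-1,1,2),K,d).reshape(-1,2)
    D=np.c_[p,np.ones(len(p))]@R; C=-R.T@t
    return C+D*((z-C[2])/D[:,2])[:,None]
def proj(f,P):
    return cv2.projectPoints(np.array(P,float).reshape(-1,3),np.array(f['rvec'],float),np.array(f['tvec'],float),np.array(f['camera_matrix']),np.array(f['dist_coeffs']))[0].reshape(-1,2)
E
python3 - <<'E'
from h import *
for n in ('scene','top'):
    f=grab(n,n+'0.png'); R=cv2.Rodrigues(np.array(f['rvec'],float))[0]
    print(n,-R.T@np.array(f['tvec']).ravel(),R[2],f['camera_matrix'][0][0])
o=r.get_obs();print(o['tcp_pos'],o['orientation'],o['clock'],o['grip_width'])
E
```

```text
pics
scene [ 1.15655212 -0.38180072  0.94117845] [-0.58055327  0.28826873 -0.76148476] 438.0951746888889
top [ 0.31370834 -0.05877772  1.34953305] [ 0.16131365 -0.00506347 -0.9868902 ] 602.9358493370385
[ 0.28716674 -0.61031993  0.24142907] [-3.06441370e+00 -6.85008578e-01  7.44552984e-04] 0.1 0.08504152839260229
```

View pics/scene0.png

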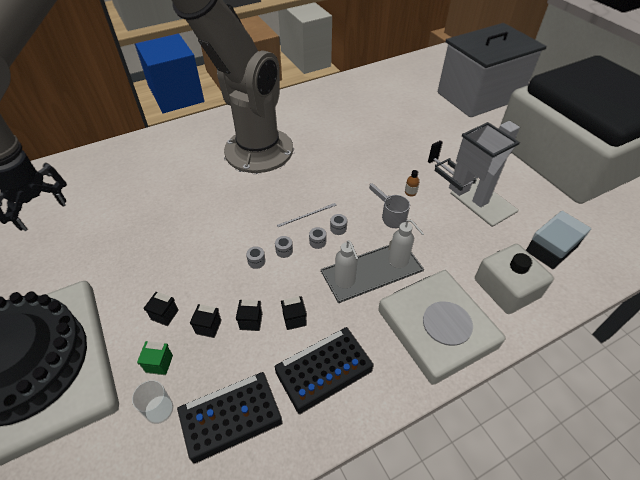

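View pics/top0.png

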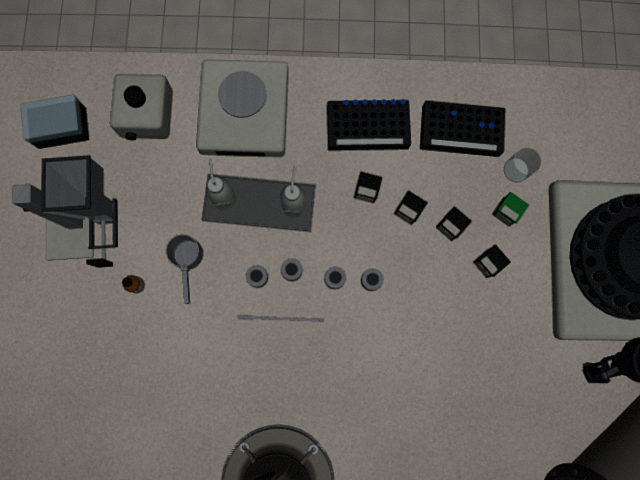

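Both views show four jars (top pixels about (257,275), (291,269), (335,277), (372,279)) and four black boxes ((368,187), (410,207), (454,223), (492,261)), with a green decoy at (511,208). The cup is at (184,252) with its handle to (187,300), the amber bottle at (132,284), and the dispenser at about (70,200). Next come enlargements for pixel picking.

Run:
```python
import cv2
t=cv2.imread('pics/top0.png'); s=cv2.imread('pics/scene0.png')
cv2.imwrite('pics/c1.png',cv2.convertScaleAbs(cv2.resize(t[140:310,10:230],None,fx=3.5,fy=3.5,interpolation=cv2.INTER_CUBIC),alpha=1.6))
cv2.imwrite('pics/c2.png',cv2.convertScaleAbs(cv2.resize(t[150:300,340:540],None,fx=4,fy=4,interpolation=cv2.INTER_CUBIC),alpha=2))
cv2.imwrite('pics/c3.png',cv2.resize(s[110:310,320:530],None,fx=3,fy=3,interpolation=cv2.INTER_CUBIC))
```

```text
(no output)
```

View pics/c1.png

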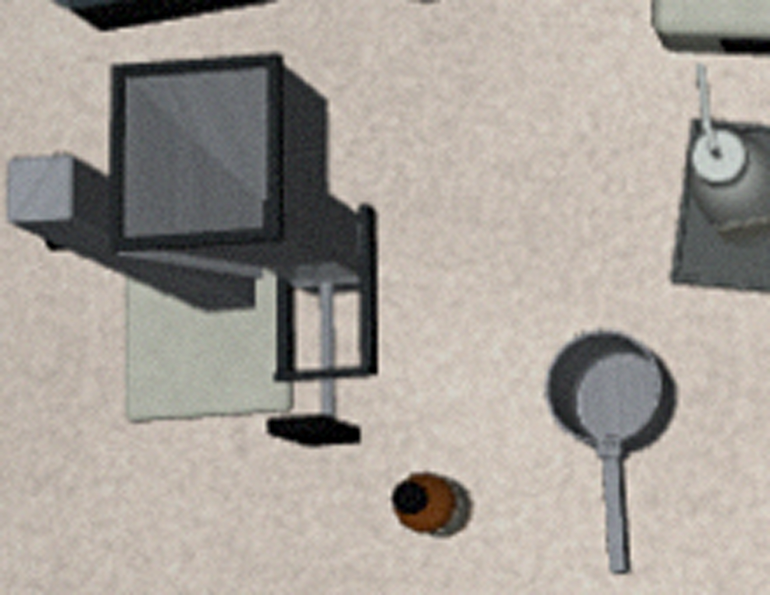

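View pics/c2.png

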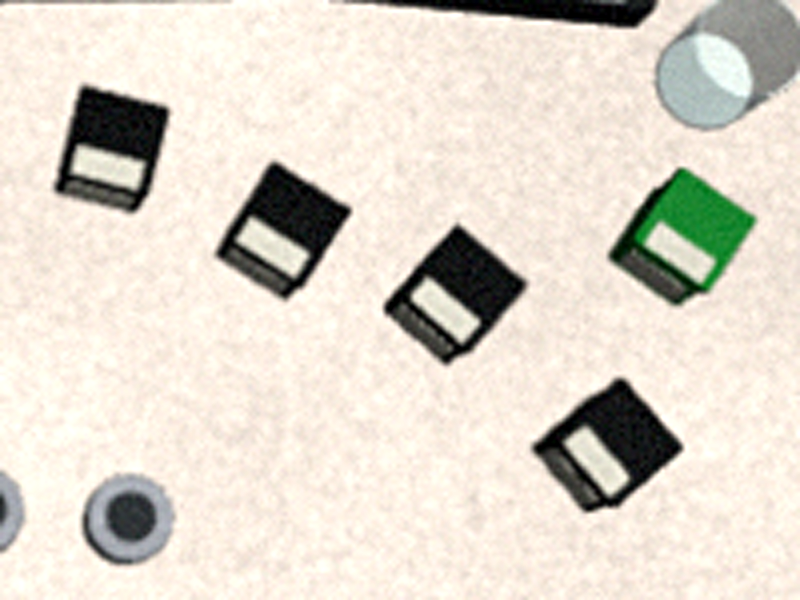

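View pics/c3.png

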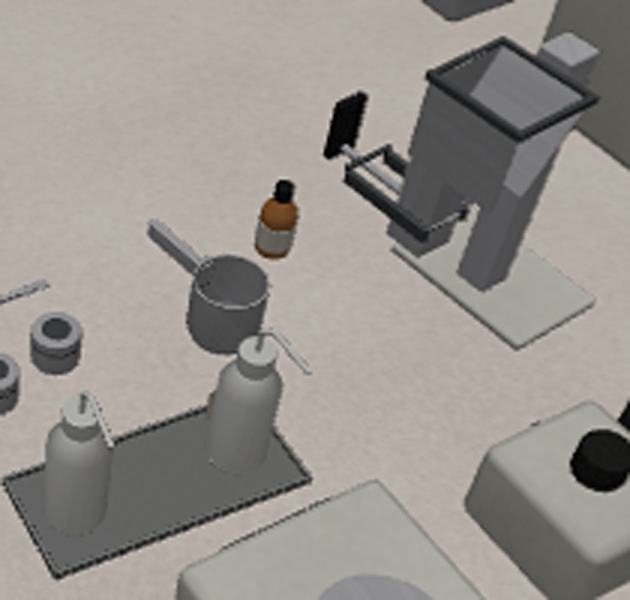

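The crops show the dispenser rim, gate plate, cup with handle, box lids and labels clearly. I'll pick corners and cast rays from them.

```bash
cat > m.py <<'E'
from h import *
def fit(model,P): # 2D rigid fit
    model=np.array(model,float);P=P[:,:2]
    mc,pc=model.mean(0),P.mean(0);H=(model-mc).T@(P-pc)
    a=np.arctan2(H[0,1]-H[1,0],H[0,0]+H[1,1]);R=np.array([[np.cos(a),-np.sin(a)],[np.sin(a),np.cos(a)]])
    t=pc-R@mc;return t,a,np.linalg.norm(model@R.T+t-P,axis=1)
def show(n,x): t,a,e=x;print(n,t.round(4),'yaw',round(np.degrees(a),1),'res mm',(e*1e3).round(1))
def crop(p,k,o): return (np.array(p,float)+.5)/k-.5+np.array(o)
def jars(f):
    im=f['pixels'];g=cv2.cvtColor(im,cv2.COLOR_RGB2GRAY);g=cv2.medianBlur(g,3)
    c=cv2.HoughCircles(cv2.resize(g,None,fx=3,fy=3,interpolation=cv2.INTER_CUBIC),cv2.HOUGH_GRADIENT,1,40,param1=80,param2=18,minRadius=27,maxRadius=40)
    return (c[0]+.5)/3-.5
E
python3 - <<'E'
from m import *
T=grab('top');S=grab('scene')
print('jars top',[(ray(T,c[:2],.04)[0].round(4).tolist(),c.round(1).tolist()) for c in jars(T) if 240<c[0]<400 and 255<c[1]<300])
B=[[(83,87),(168,107),(147,194),(62,176)],[(275,163),(351,211),(304,284),(227,239)],[(458,226),(526,284),(466,350),(400,292)],[(621,379),(683,447),(613,503),(555,438)]]
for i,b in enumerate(B): show('box%d'%i,fit(np.array([(1,1),(1,-1),(-1,-1),(-1,1)])*.026,ray(T,crop(b,4,(340,150)),.058)))
o=(10,140)
show('disp rim',fit([(.075,.067),(.075,-.024),(-.026,-.024),(-.026,.067)],ray(T,crop([(112,64),(283,54),(281,241),(114,252)],3.5,o),.288)))
print('cupc',ray(T,crop([(611.5,393)],3.5,o),.07),'handle end',ray(T,crop([(620,572)],3.5,o),.062),'start',ray(T,crop([(608,455)],3.5,o),.062))
print('amber cap',ray(T,crop([(410,497)],3.5,o),.085))
show('tray',fit([(.055,.125),(.055,-.125),(-.055,-.125),(-.055,.125)],ray(T,[(208,174.3),(315,184.5),(309.5,231),(202,221.4)],.01)))
oc=(320,110)
print('S tray near',ray(S,crop([(3,484),(60,577),(311,480)],3,oc),.01))
print('S cup rim',ray(S,crop([(231,287)],3,oc),.07),'hend',ray(S,crop([(154,227)],3,oc),.062))
show('S disp rim',fit([(-.026,.067),(-.026,-.024),(.075,-.024),(.075,.067)],ray(S,crop([(503,38),(428,77),(519,137),(598,98)],3,oc),.288)))
print('S plate top',ray(S,crop([(335,102),(365,93),(369,98)],3,oc),.198))
print('T plate top',ray(T,crop([(270,420),(359,432)],3.5,o),.198))
print('T plate bot',ray(T,crop([(272,430),(315,445),(360,442)],3.5,o),.136))
E
```

```text
jars top [([0.4404, -0.1892, 0.04], [371.5, 279.20001220703125, 11.300000190734863]), ([0.4417, -0.1084, 0.04], [334.5, 277.5, 11.199999809265137]), ([0.4557, -0.0135, 0.04], [291.20001220703125, 269.79998779296875, 10.899999618530273]), ([0.4395, 0.0622, 0.04], [256.20001220703125, 276.20001220703125, 11.300000190734863])]
box0 [ 0.647  -0.1777] yaw -11.7 res mm [2.1 1.6 2.5 1.9]
box1 [ 0.6031 -0.2743] yaw -30.9 res mm [1.7 1.6 2.5 1.5]
box2 [ 0.5704 -0.37  ] yaw -40.7 res mm [2.1 1.5 2.5 2.1]
box3 [ 0.4878 -0.4549] yaw -48.5 res mm [2.1 0.8 3.2 2.3]
disp rim [0.5528 0.3719] yaw 5.5 res mm [1.1 0.5 1.  1.6]
cupc [[0.48399675 0.21593516 0.07      ]] handle end [[0.37534306 0.2056839  0.062     ]] start [[0.44662038 0.2174121  0.062     ]]
amber cap [[0.41502211 0.33102439 0.085     ]]
tray [0.6101 0.0671] yaw -3.8 res mm [2.2 1.3 3.5 2.4]
S tray near [[ 0.55881161 -0.0569271   0.01      ]
 [ 0.66464491 -0.06017573  0.01      ]
 [ 0.68095632  0.18284831  0.01      ]]
S cup rim [[0.49747116 0.21547124 0.07      ]] hend [[0.38793442 0.20183343 0.062     ]]
S disp rim [0.5589 0.3693] yaw 6.4 res mm [1.6 3.7 4.  1.6]
S plate top [[0.44379053 0.34483698 0.198     ]
 [0.44607849 0.37692066 0.198     ]
 [0.45365647 0.37546966 0.198     ]]
T plate top [[0.44599871 0.37800132 0.198     ]
 [0.44092352 0.32744073 0.198     ]]
T plate bot [[0.44729764 0.39981446 0.136     ]
 [0.43934462 0.37358886 0.136     ]
 [0.44195019 0.34717225 0.136     ]]
```

Run:
```python
from m import *
T=grab('top');S=grab('scene')
for n,f in(('T',T),('S',S)):
    print(n,f['dist_coeffs']);P=[(.6,.07,.01),(.6,-.3,.05),(0,0,.02),(.484,.216,.07),(.4975,.2155,.07),(.287,-.61,.231)]
    uv=proj(f,P);print(uv.round(1).tolist());print([ray(f,u,p[2])[0].round(4).tolist() for u,p in zip(uv,P)])
def ov(f,fn,box,k):
    im=cv2.cvtColor(f['pixels'],cv2.COLOR_RGB2BGR);x0,y0,x1,y1=box
    c=cv2.convertScaleAbs(cv2.resize(im[y0:y1,x0:x1],None,fx=k,fy=k,interpolation=cv2.INTER_CUBIC),alpha=1.3)
    def d(P,col):
        q=(proj(f,P)+.5-[x0,y0])*k; cv2.polylines(c,[q.round().astype(int)],True,col,1)
    a=np.linspace(0,6.28,40)
    def circ(x,y,z,r): return np.c_[x+r*np.cos(a),y+r*np.sin(a),a*0+z]
    d(circ(.49,.2157,.07,.036),(0,0,255));d(circ(.49,.2157,0,.036),(0,255,255))
    for x,y in((.4404,-.1892),(.4417,-.1084),(.4557,-.0135),(.4395,.0622)): d(circ(x,y,.04,.024),(0,0,255)); d(circ(x,y,0,.024),(0,255,255))
    def rect(cx,cy,yaw,x0,x1,y0,y1,z,col):
        w=np.radians(yaw);R=np.array([[np.cos(w),-np.sin(w)],[np.sin(w),np.cos(w)]])
        p=np.array([(x0,y0),(x1,y0),(x1,y1),(x0,y1)])@R.T+[cx,cy];d(np.c_[p,np.full(4,z)],col)
    rect(.615,.065,-3.8,-.055,.055,-.125,.125,.01,(0,0,255))
    rect(.556,.3705,6,-.026,.075,-.024,.067,.288,(0,0,255))
    rect(.556,.3705,6,-.115,-.105,-.017,.017,.198,(0,255,0))
    cv2.imwrite('pics/'+fn,c)
ov(T,'o1.png',(20,140,390,310),2.1);ov(S,'o2.png',(230,110,530,310),2.6)
t=cv2.imread('pics/o1.png');s=cv2.imread('pics/o2.png');t=cv2.resize(t,None,fx=.8,fy=.8) if 0 else t
print(t.shape,s.shape)
```

```text
T [-0.07435428  0.          0.          0.          0.        ]
[[257.0, 206.9], [422.9, 208.1], [277.9, 484.2], [184.3, 251.9], [185.0, 245.7], [604.7, 357.3]]
[[0.6, 0.07, 0.01], [0.6, -0.3, 0.05], [0.0, -0.0, 0.02], [0.484, 0.216, 0.07], [0.4975, 0.2155, 0.07], [0.287, -0.61, 0.231]]
S [-0.00401926  0.          0.          0.          0.        ]
[[370.2, 264.0], [237.5, 312.8], [257.5, 144.8], [394.1, 202.2], [396.7, 205.3], [46.0, 219.3]]
[[0.6, 0.07, 0.01], [0.6, -0.3, 0.05], [0.0, 0.0, 0.02], [0.484, 0.216, 0.07], [0.4975, 0.2155, 0.07], [0.287, -0.61, 0.231]]
(357, 777, 3) (520, 780, 3)
```

View pics/o1.png

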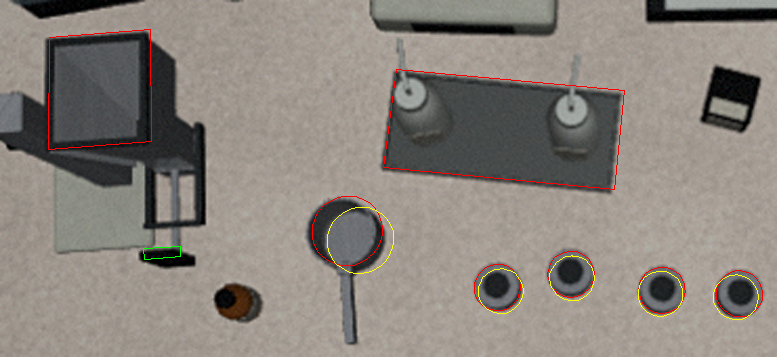

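View pics/o2.png

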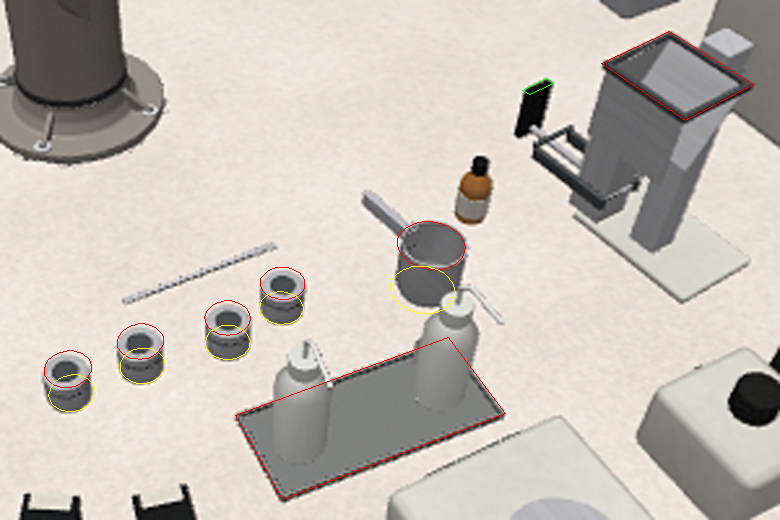

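Both views agree with the estimates to within a few mm: the cup is at about (0.487, 0.216) with yaw 6°, the spout at (0.556, 0.370) with yaw 6°, and the tray at (0.613, 0.066) with yaw −3.8°. Next I'll add a helper that turns a target pose into deltas.

```bash
cat > d.py <<'E'
# usage: d.py x,y,z,phi_deg ...  chain of targets; each a separate call; first from the measured pose
import sys,numpy as np
from bench import r
from scipy.spatial.transform import Rotation as R
def down(p): p=np.radians(p)/2; return R.from_rotvec(np.pi*np.array([np.cos(p),np.sin(p),0]))
def deltas(ts,same=False):
    o=r.get_obs();p=np.array(o['tcp_pos']);q=R.from_rotvec(o['orientation'])
    x=q.as_matrix()[:,0];print('at',p.round(4),'phi',round(np.degrees(np.arctan2(x[1],x[0])),1),'t',round(o['clock'],1),'w',round(o['grip_width'],4),'F',np.round(o['contact_force'],1))
    for t in ts:
        g=np.array(t[:3]);G=down(t[3])
        print(t,[float(v) for v in (q.inv().apply(g-p)/.15).round(3)],[float(v) for v in ((q.inv()*G).as_rotvec()/np.pi).round(4)])
        if not same:p,q=g,G
if __name__=='__main__':
    s='-s' in sys.argv
    deltas([list(map(float,a.split(','))) for a in sys.argv[1:] if a!='-s'],s)
E
python3 d.py .40,-.50,.25,25 .50,-.36,.25,25 .55,-.2,.25,25 .52,-.05,.25,20 .46,.08,.25,10 .393,.206,.2,6 .393,.206,.1,6 .393,.206,.047,6
```

```text
at [ 0.2873 -0.6106  0.242 ] phi 25.2 t 0.3 w 0.0854 F [-0.3 -0.9  0.2]
[0.4, -0.5, 0.25, 25.0] [0.994, -0.347, -0.053] [-0.0002, 0.0, 0.0011]
[0.5, -0.36, 0.25, 25.0] [0.999, -0.564, -0.0] [0.0, 0.0, 0.0]
[0.55, -0.2, 0.25, 25.0] [0.753, -0.826, -0.0] [0.0, 0.0, 0.0]
[0.52, -0.05, 0.25, 20.0] [0.241, -0.991, -0.0] [0.0, 0.0, 0.0278]
[0.46, 0.08, 0.25, 10.0] [-0.079, -0.951, -0.0] [-0.0, -0.0, 0.0556]
[0.393, 0.206, 0.2, 6.0] [-0.294, -0.905, 0.333] [0.0, -0.0, 0.0222]
[0.393, 0.206, 0.1, 6.0] [0.0, -0.0, 0.667] [0.0, 0.0, 0.0]
[0.393, 0.206, 0.047, 6.0] [0.0, -0.0, 0.353] [0.0, 0.0, 0.0]
```

Call:
{"api": "send_rows", "payload": {
  "deltas": [
    [1,0.994,-0.347,-0.053,0,0,0],
    [1,0.994,-0.347,-0.053,0,0,0],
    [1,0.994,-0.347,-0.053,0,0,0],
    [1,0.994,-0.347,-0.053,0,0,0],
    [1,0.994,-0.347,-0.053,0,0,0],
    [1,0.994,-0.347,-0.053,0,0,0]
  ],
  "squeeze": 80
}}

```text
clock: 0.8
tcp_pos: [0.4027, -0.498, 0.2505]
orientation: [-3.064, -0.693, -0.002]
contact_force: [-0.9, -0.7, -0.5]
grip_width: 0.0854
```

Call:
{"api": "send_rows", "payload": {
  "deltas": [
    [1,1,-0.564,0,0,0,0],
    [1,1,-0.564,0,0,0,0],
    [1,1,-0.564,0,0,0,0],
    [1,1,-0.564,0,0,0,0],
    [1,1,-0.564,0,0,0,0],
    [1,1,-0.564,0,0,0,0]
  ]
}}

```text
clock: 1.3
tcp_pos: [0.5016, -0.3573, 0.2502]
orientation: [-3.064, -0.693, -0.001]
contact_force: [-0.5, -0.8, 0.2]
grip_width: 0.0853
```

Call:
{"api": "send_rows", "payload": {
  "deltas": [
    [1,0.753,-0.826,0,0,0,0],
    [1,0.753,-0.826,0,0,0,0],
    [1,0.753,-0.826,0,0,0,0],
    [1,0.753,-0.826,0,0,0,0],
    [1,0.753,-0.826,0,0,0,0],
    [1,0.753,-0.826,0,0,0,0]
  ]
}}

```text
clock: 1.8
tcp_pos: [0.5495, -0.1989, 0.2503]
orientation: [3.065, 0.689, 0.0]
contact_force: [-0.1, -0.6, 0.5]
grip_width: 0.0853
```

Call:
{"api": "send_rows", "payload": {
  "deltas": [
    [1,0.241,-0.991,0,0,0,0.028],
    [1,0.241,-0.991,0,0,0,0.028],
    [1,0.241,-0.991,0,0,0,0.028],
    [1,0.241,-0.991,0,0,0,0.028],
    [1,0.241,-0.991,0,0,0,0.028],
    [1,0.241,-0.991,0,0,0,0.028]
  ]
}}

```text
clock: 2.3
tcp_pos: [0.5185, -0.0515, 0.2504]
orientation: [3.092, 0.548, -0.0]
contact_force: [-0.5, -0.3, -0.0]
grip_width: 0.0857
```

Call:
{"api": "send_rows", "payload": {
  "deltas": [
    [1,-0.079,-0.951,0,0,0,0.055],
    [1,-0.079,-0.951,0,0,0,0.055],
    [1,-0.079,-0.951,0,0,0,0.055],
    [1,-0.079,-0.951,0,0,0,0.055],
    [1,-0.079,-0.951,0,0,0,0.055],
    [1,-0.079,-0.951,0,0,0,0.055]
  ]
}}

```text
clock: 2.8
tcp_pos: [0.4593, 0.0778, 0.2504]
orientation: [3.128, 0.277, 0.001]
contact_force: [-0.6, 0.1, 0.1]
grip_width: 0.0853
```

Call:
{"api": "send_rows", "payload": {
  "deltas": [
    [1,-0.294,-0.905,0.333,0,0,0.022],
    [1,-0.294,-0.905,0.333,0,0,0.022],
    [1,-0.294,-0.905,0.333,0,0,0.022],
    [1,-0.294,-0.905,0.333,0,0,0.022],
    [1,-0.294,-0.905,0.333,0,0,0.022],
    [1,-0.294,-0.905,0.333,0,0,0.022],
    [1,-0.294,-0.905,0.333,0,0,0.022]
  ]
}}

```text
clock: 3.38
tcp_pos: [0.3929, 0.2033, 0.2003]
orientation: [3.136, 0.165, 0.001]
contact_force: [-0.5, -0.7, -0.3]
grip_width: 0.0854
```

```bash
python3 d.py .393,.206,.1,6 .393,.206,.047,6; python3 -c "
from h import *
T=grab('top');S=grab('scene')
im=lambda f,a,b,c,d,k:cv2.resize(cv2.cvtColor(f['pixels'],cv2.COLOR_RGB2BGR)[b:d,a:c],None,fx=k,fy=k,interpolation=cv2.INTER_CUBIC)
A=im(T,120,220,240,330,3);B=im(S,330,140,450,250,3)
cv2.imwrite('pics/p6.png',cv2.convertScaleAbs(np.hstack([A,B]),alpha=1.4))
print(proj(T,[(.393,.206,.19)]),proj(S,[(.393,.206,.19)]))"
```

```text
at [0.3929 0.2033 0.2003] phi 6.0 t 3.4 w 0.0854 F [-0.5 -0.7 -0.3]
[0.393, 0.206, 0.1, 6.0] [0.002, -0.018, 0.669] [0.0003, -0.0001, 0.0002]
[0.393, 0.206, 0.047, 6.0] [0.0, -0.0, 0.353] [0.0, 0.0, 0.0]
[[173.79706012 290.24334269]] [[377.64438027 150.93216826]]
```

View pics/p6.png

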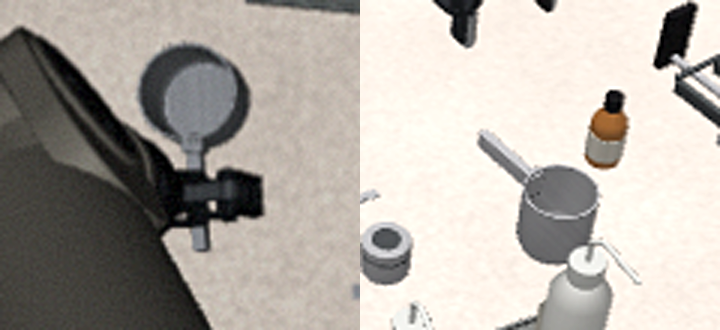

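The open gripper is over the handle, with its right finger at crop (240,192) and centre near (161,210). The handle lies between the fingers, so I'll descend and grip.

Call:
{"api": "send_rows", "payload": {
  "deltas": [
    [1,0,-0.018,0.3,0,0,0],
    [1,0,-0.018,0.6,0,0,0],
    [1,0,-0.018,0.8,0,0,0],
    [1,0,-0.018,0.95,0,0,0],
    [1,0,-0.018,1,0,0,0],
    [1,0,-0.018,1,0,0,0]
  ]
}}

```text
clock: 3.98
tcp_pos: [0.3905, 0.2069, 0.0491]
orientation: [3.135, 0.169, -0.004]
contact_force: [-0.5, -0.2, 0.9]
grip_width: 0.0854
```

Call:
{"api": "send_rows", "payload": {
  "deltas": [
    [0.2,0,0,0.027,0,0,0],
    [0.1,0,0,0.027,0,0,0],
    [0,0,0,0.027,0,0,0],
    [0,0,0,0.027,0,0,0],
    [0,0,0,0.027,0,0,0],
    [0,0,0,0.027,0,0,0],
    [0,0,0,0.027,0,0,0],
    [0,0,0,0.027,0,0,0],
    [0,0,0,0.027,0,0,0],
    [0,0,0,0.027,0,0,0],
    [0,0,0,0.027,0,0,0],
    [0,0,0,0.027,0,0,0],
    [0,0,0,-0.1,0,0,0],
    [0,0,0,-0.1,0,0,0],
    [0,0,0,-0.1,0,0,0],
    [0,0,0,-0.1,0,0,0]
  ]
}}

```text
clock: 5.32
tcp_pos: [0.3903, 0.2082, 0.0648]
orientation: [3.136, 0.172, -0.001]
contact_force: [0.1, 0.0, -1.8]
grip_width: 0.0088
```

```bash
python3 d.py .393,.206,.064,6; python3 -c "
from h import *
T=grab('top');S=grab('scene')
im=lambda f,a,b,c,d,k:cv2.resize(cv2.cvtColor(f['pixels'],cv2.COLOR_RGB2BGR)[b:d,a:c],None,fx=k,fy=k,interpolation=cv2.INTER_CUBIC)
A=im(T,120,220,240,330,3);B=im(S,330,140,450,250,3)
cv2.imwrite('pics/p7.png',cv2.convertScaleAbs(np.hstack([A,B]),alpha=1.4))"
```

```text
at [0.3903 0.2082 0.0648] phi 6.3 t 5.3 w 0.0088 F [ 0.1  0.  -1.8]
[0.393, 0.206, 0.064, 6.0] [0.016, 0.016, 0.005] [0.0001, 0.0002, 0.0016]
```

View pics/p7.png

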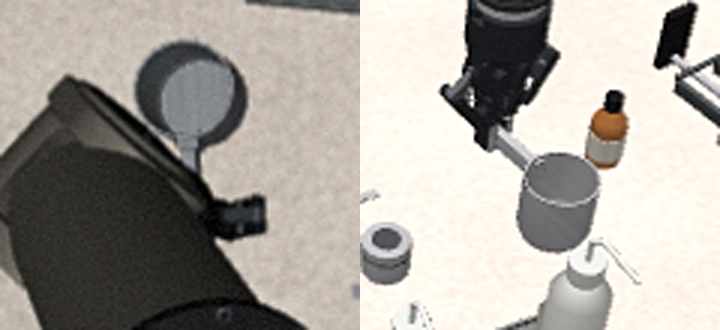

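The cup is held and lifted about 19 mm, level in both views. I'll work out its centre relative to the TCP.

```bash
python3 -c "
from h import *
T=grab('top');S=grab('scene')
a=ray(T,[(120+191.5/3,220+94.5/3)],.089)[0];b=ray(S,[(330+202/3,140+180.5/3)],.089)[0]
print(a,b)
for f,n in((T,'T'),(S,'S')): print(n,proj(f,[(.487,.216,.089)]))
# rim circle fit by mask in scene: bright vs bg
"; python3 d.py .459,.177,.064,50 .5125,.2265,.064,73 .566,.276,.064,96
```

```text
[0.48234722 0.21302576 0.089     ] [0.49618695 0.21545169 0.089     ]
T [[182.5745726 249.2795594]]
S [[395.58843753 198.03315   ]]
at [0.3901 0.2083 0.0647] phi 6.3 t 5.5 w 0.0085 F [-0.8  0.6 -1.8]
[0.459, 0.177, 0.064, 50.0] [0.434, 0.258, 0.004] [0.0, 0.0004, -0.2428]
[0.5125, 0.2265, 0.064, 73.0] [0.482, 0.061, -0.0] [-0.0, -0.0, -0.1278]
[0.566, 0.276, 0.064, 96.0] [0.42, 0.245, -0.0] [0.0, 0.0, -0.1278]
```

```bash
python3 -c "
from m import *
T=grab('top');S=grab('scene')
q=proj(S,[(.39+a,.208+b,.0537) for a in(-.011,.011) for b in(-.019,.019)])
print('S tip pred in p7 crop',((q-[330,140])*3+[360,0]).round(0).tolist())
P=ray(T,crop([(275,380),(378,375)],3.5,(10,140)),.156);print('T guide end',P, P.mean(0))
P=ray(S,crop([(345,168),(388,147)],3,(320,110)),.156);print('S guide end',P,P.mean(0))
w=np.radians(6)
for c in((.5528,.3719),(.5589,.3693)):
  print([ (c[0]-.079*np.cos(w)-s*.028*np.sin(w), c[1]-.079*np.sin(w)+s*.028*np.cos(w)) for s in(1,-1)])
print('foot T',ray(T,crop([(130,420),(291,410)],3.5,(10,140)),.006),'foot S',ray(S,crop([(392,246),(517,347),(594,300)],3,(320,110)),.006))
"
```

```text
S tip pred in p7 crop [[466.0, 141.0], [499.0, 129.0], [478.0, 155.0], [511.0, 142.0]]
T guide end [[0.47406042 0.39305609 0.156     ]
 [0.47881291 0.3331574  0.156     ]] [0.47643667 0.36310674 0.156     ]
S guide end [[0.48542977 0.33436382 0.156     ]
 [0.48033967 0.38755091 0.156     ]] [0.48288472 0.36095736 0.156     ]
[(np.float64(0.4713059732944121), np.float64(0.3914888644721671)), (np.float64(0.47715956723740066), np.float64(0.33579563833154374))]
[(np.float64(0.4774059732944121), np.float64(0.3888888644721671)), (np.float64(0.48325956723740066), np.float64(0.33319563833154375))]
foot T [[0.46508626 0.54346083 0.006     ]
 [0.47499187 0.43758711 0.006     ]] foot S [[0.4775874  0.43763403 0.006     ]
 [0.6433643  0.45304167 0.006     ]
 [0.63124883 0.56258705 0.006     ]]
```

Call:
{"api": "send_rows", "payload": {
  "deltas": [
    [0,0.062,0.037,0,0,0,-0.035],
    [0,0.124,0.074,0,0,0,-0.07],
    [0,0.186,0.11,0,0,0,-0.104],
    [0,0.248,0.147,0,0,0,-0.139],
    [0,0.31,0.184,0,0,0,-0.174],
    [0,0.372,0.221,0,0,0,-0.209],
    [0,0.434,0.258,0,0,0,-0.243],
    [0,0.434,0.258,0,0,0,-0.243],
    [0,0.434,0.258,0,0,0,-0.243]
  ]
}}

```text
clock: 6.37
tcp_pos: [0.4595, 0.1769, 0.065]
orientation: [-2.849, -1.322, 0.001]
contact_force: [-0.1, -1.0, -2.8]
grip_width: 0.0088
```

Call:
{"api": "send_rows", "payload": {
  "deltas": [
    [0,0.08,0.01,0,0,0,-0.021],
    [0,0.16,0.02,0,0,0,-0.043],
    [0,0.24,0.03,0,0,0,-0.064],
    [0,0.32,0.04,0,0,0,-0.085],
    [0,0.4,0.05,0,0,0,-0.107],
    [0,0.482,0.061,0,0,0,-0.128],
    [0,0.482,0.061,0,0,0,-0.128],
    [0,0.482,0.061,0,0,0,-0.128]
  ]
}}

```text
clock: 7.03
tcp_pos: [0.5121, 0.2274, 0.065]
orientation: [-2.526, -1.867, 0.001]
contact_force: [-0.6, 0.1, -2.1]
grip_width: 0.0086
```

```bash
python3 d.py .567,.2745,.064,96 .567,.2745,.048,96
```

```text
at [0.5121 0.2274 0.065 ] phi 72.9 t 7.0 w 0.0086 F [-0.6  0.1 -2.1]
[0.567, 0.2745, 0.064, 96.0] [0.408, 0.258, 0.007] [-0.0003, 0.0, -0.1282]
[0.567, 0.2745, 0.048, 96.0] [0.0, -0.0, 0.107] [0.0, 0.0, 0.0]
```

Call:
{"api": "send_rows", "payload": {
  "deltas": [
    [0,0.068,0.043,0,0,0,-0.021],
    [0,0.136,0.086,0,0,0,-0.043],
    [0,0.204,0.129,0,0,0,-0.064],
    [0,0.272,0.172,0,0,0,-0.085],
    [0,0.34,0.215,0,0,0,-0.107],
    [0,0.408,0.258,0,0,0,-0.128],
    [0,0.408,0.258,0,0,0,-0.128],
    [0,0.408,0.258,0,0,0,-0.128],
    [0,0.408,0.258,0,0,0,-0.128]
  ]
}}

```text
clock: 7.78
tcp_pos: [0.5666, 0.2731, 0.0649]
orientation: [2.103, 2.334, -0.003]
contact_force: [0.2, 0.0, -3.4]
grip_width: 0.0085
```

```bash
python3 d.py .567,.2745,.064,96 .567,.2745,.0465,96; python3 -c "
from h import *
T=grab('top');S=grab('scene')
im=lambda f,a,b,c,d,k:cv2.resize(cv2.cvtColor(f['pixels'],cv2.COLOR_RGB2BGR)[b:d,a:c],None,fx=k,fy=k,interpolation=cv2.INTER_CUBIC)
B=im(S,390,100,530,250,4)
cv2.imwrite('pics/p8.png',cv2.convertScaleAbs(B,alpha=1.4))
w=np.radians(6);c=np.array([.557,.3705])
R=np.array([[np.cos(w),-np.sin(w)],[np.sin(w),np.cos(w)]])
for l,p,z in(('rim c',(0,0),.089),('rim front',(.036,0),.089),('rim -y',(0,-.036),.089),('spout',(0,0),.112),('spout++',(.02,.02),.112),('spout+-',(.02,-.02),.112),('spout--',(-.02,-.02),.112)): print(l,((proj(S,[(*(c+R@p),z)])-[390,100])*4).round())"
```

```text
at [0.5666 0.2731 0.0649] phi 96.0 t 7.8 w 0.0085 F [ 0.2  0.  -3.4]
[0.567, 0.2745, 0.064, 96.0] [0.009, 0.004, 0.006] [-0.0004, 0.0004, -0.0003]
[0.567, 0.2745, 0.0465, 96.0] [0.0, -0.0, 0.117] [0.0, 0.0, 0.0]
rim c [[266. 381.]]
rim front [[304. 411.]]
rim -y [[228. 401.]]
spout [[274. 357.]]
spout++ [[316. 362.]]
spout+- [[274. 385.]]
spout-- [[231. 351.]]
```

View pics/p8.png

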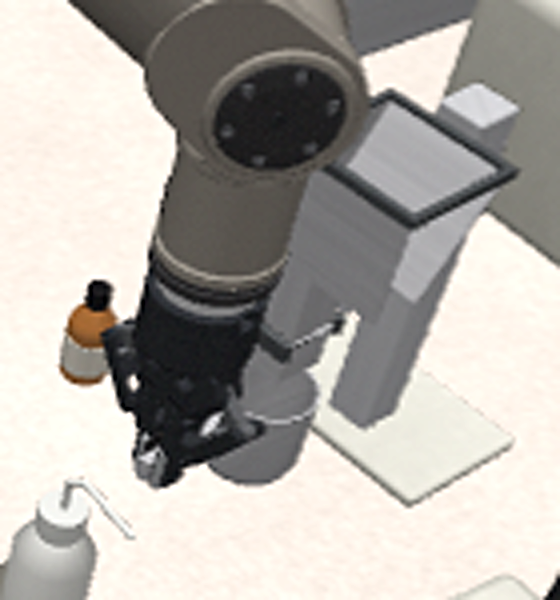

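The rim's right edge sits at about (318,395) and its front at about (285,420), against predictions of 320 and 417 for a centred cup. I'll lower it, release and back out upward.

Call:
{"api": "send_rows", "payload": {
  "deltas": [
    [0,0,0,0.04,0,0,0],
    [0,0,0,0.08,0,0,0],
    [0,0,0,0.11,0,0,0],
    [0,0,0,0.123,0,0,0],
    [0,0,0,0.123,0,0,0],
    [0,0,0,0.123,0,0,0],
    [0.4,0,0,0.123,0,0,0],
    [0.4,0,0,0.123,0,0,0],
    [0.4,0,0,0.123,0,0,0],
    [0.4,0,0,0.123,0,0,0],
    [0.4,0,0,0.123,0,0,0],
    [0.4,0,0,0.123,0,0,0],
    [0.4,0,0,0,0,0,0],
    [0.4,0,0,-0.2,0,0,0],
    [0.4,0,0,-0.5,0,0,0],
    [0.4,0,0,-0.8,0,0,0],
    [0.4,0,0,-1,0,0,0],
    [0.4,0,0,-1,0,0,0],
    [0.4,0,0,-1,0,0,0]
  ]
}}

```text
clock: 9.47
tcp_pos: [0.569, 0.275, 0.2181]
orientation: [2.099, 2.335, 0.008]
contact_force: [-0.2, 0.2, -0.4]
grip_width: 0.0342
```

```bash
python3 d.py .50,.22,.28,96 .443,.36,.28,96 .443,.36,.176,96; python3 -c "
from h import *
S=grab('scene')
im=lambda f,a,b,c,d,k:cv2.resize(cv2.cvtColor(f['pixels'],cv2.COLOR_RGB2BGR)[b:d,a:c],None,fx=k,fy=k,interpolation=cv2.INTER_CUBIC)
B=im(S,390,100,530,250,4)
cv2.imwrite('pics/p9.png',cv2.convertScaleAbs(B,alpha=1.4))
w=np.radians(6);c=np.array([.557,.3705])
R=np.array([[np.cos(w),-np.sin(w)],[np.sin(w),np.cos(w)]])
a=np.linspace(0,2*np.pi,200)
for z in(.07,0):
  P=(proj(S,[(*(c+R@(.036*np.cos(t),.036*np.sin(t))),z) for t in a])-[390,100])*4
  print(z,P.min(0),P.max(0))
"
```

```text
at [0.569  0.275  0.2181] phi 96.1 t 9.5 w 0.0342 F [-0.2  0.2 -0.4]
[0.5, 0.22, 0.28, 96.0] [-0.315, -0.494, -0.416] [0.0016, -0.0005, 0.0006]
[0.443, 0.36, 0.28, 96.0] [0.968, -0.28, -0.0] [0.0, 0.0, 0.0]
[0.443, 0.36, 0.176, 96.0] [0.0, -0.0, 0.693] [0.0, 0.0, 0.0]
0.07 [206.6536875  364.98951534] [311.90773208 437.37906142]
0 [186.23062304 433.58848704] [286.93270394 505.45963128]
```

View pics/p9.png

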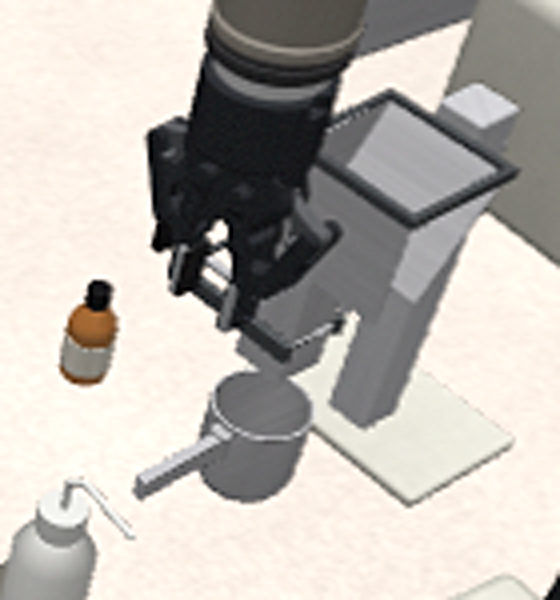

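The cup stands let go, with its rim at x 208–312 and front at y≈440 (predicted 207–312 and 437), so it is centred to about 2 mm. Next is the gate handle.

Call:
{"api": "send_rows", "payload": {
  "deltas": [
    [1,-0.315,-0.494,-0.416,0,0,0],
    [1,-0.315,-0.494,-0.416,0,0,0],
    [1,-0.315,-0.494,-0.416,0,0,0],
    [1,-0.315,-0.494,-0.416,0,0,0],
    [1,-0.315,-0.494,-0.416,0,0,0],
    [1,-0.315,-0.494,-0.416,0,0,0]
  ]
}}

```text
clock: 10.02
tcp_pos: [0.4992, 0.2186, 0.2763]
orientation: [-2.1, -2.336, 0.002]
contact_force: [-0.4, -0.4, 0.1]
grip_width: 0.0857
```

Call:
{"api": "send_rows", "payload": {
  "deltas": [
    [1,0.965,-0.247,0,0,0,0],
    [1,0.965,-0.247,0,0,0,0],
    [1,0.965,-0.247,0,0,0,0],
    [1,0.965,-0.247,0,0,0,0],
    [1,0.965,-0.247,0,0,0,0],
    [1,0.965,-0.247,0,0,0,0],
    [1,0.965,-0.247,0,0,0,0]
  ]
}}

```text
clock: 10.6
tcp_pos: [0.4473, 0.3586, 0.2762]
orientation: [-2.1, -2.336, 0.004]
contact_force: [0.2, -0.5, -0.0]
grip_width: 0.0855
```

```bash
python3 d.py .448,.36,.173,96
```

```text
at [0.4473 0.3586 0.2762] phi 96.1 t 10.6 w 0.0855 F [ 0.2 -0.5 -0. ]
[0.448, 0.36, 0.173, 96.0] [0.01, 0.007, 0.688] [-0.0007, 0.0004, 0.0006]
```

Call:
{"api": "send_rows", "payload": {
  "deltas": [
    [1,0.01,0.007,0.2,0,0,0],
    [1,0.01,0.007,0.4,0,0,0],
    [1,0.01,0.007,0.55,0,0,0],
    [1,0.01,0.007,0.65,0,0,0],
    [1,0.01,0.007,0.688,0,0,0],
    [1,0.01,0.007,0.688,0,0,0],
    [1,0.01,0.007,0.688,0,0,0]
  ]
}}

```text
clock: 11.18
tcp_pos: [0.4486, 0.3602, 0.1748]
orientation: [2.101, 2.335, 0.0]
contact_force: [-0.1, -0.1, 0.9]
grip_width: 0.0857
```

Call:
{"api": "send_rows", "payload": {
  "deltas": [
    [0.3,0,0,0,0,0,0],
    [0.3,0,0,0,0,0,0],
    [0.3,0,0,0,0,0,0],
    [0.3,0,0,0,0,0,0],
    [0.3,0,0,0,0,0,0],
    [0,0,0,0,0,0,0],
    [0,0,0,0,0,0,0],
    [0,0,0,0,0,0,0],
    [0,0,0,0,0,0,0],
    [0,0,0,0,0,0,0],
    [0,0,0,0,0,0,0],
    [0,0,0,0,0,0,0]
  ],
  "squeeze": 50
}}

```text
clock: 12.18
tcp_pos: [0.4449, 0.3605, 0.1748]
orientation: [-2.098, -2.336, 0.007]
contact_force: [-9.5, -3.8, 8.8]
grip_width: 0.0095
```

Call:
{"api": "send_rows", "payload": {
  "deltas": [
    [0,0,-0.06,0,0,0,0],
    [0,0,-0.12,0,0,0,0],
    [0,0,-0.18,0,0,0,0],
    [0,0,-0.24,0,0,0,0],
    [0,0,-0.3,0,0,0,0],
    [0,0,-0.34,0,0,0,0],
    [0,0,-0.37,0,0,0,0],
    [0,0,-0.37,0,0,0,0],
    [0,0,-0.37,0,0,0,0],
    [0,0,-0.37,0,0,0,0]
  ]
}}

```text
clock: 13.02
tcp_pos: [0.395, 0.3556, 0.1748]
orientation: [2.101, 2.335, 0.008]
contact_force: [11.7, 6.8, -5.4]
grip_width: 0.0094
```

At the stop (50 mm of travel, with the force reversed). I'll wait for the balls, then push home.

Call:
{"api": "send_rows", "payload": {
  "deltas": [
    [0,0,0,0,0,0,0],
    [0,0,0,0,0,0,0],
    [0,0,0,0,0,0,0],
    [0,0,0,0,0,0,0],
    [0,0,0,0,0,0,0],
    [0,0,0,0,0,0,0],
    [0,0,0,0,0,0,0],
    [0,0,0,0,0,0,0],
    [0,0,0,0,0,0,0],
    [0,0,0,0,0,0,0],
    [0,0,0,0,0,0,0],
    [0,0,0,0,0,0,0],
    [0,0,0,0,0,0,0],
    [0,0,0,0,0,0,0],
    [0,0,0,0,0,0,0],
    [0,0,0,0,0,0,0],
    [0,0,0,0,0,0,0],
    [0,0,0,0,0,0,0]
  ]
}}

```text
clock: 14.52
tcp_pos: [0.3949, 0.3556, 0.1748]
orientation: [2.101, 2.335, 0.007]
contact_force: [11.4, 6.8, -5.9]
grip_width: 0.0098
```

Call:
{"api": "send_rows", "payload": {
  "deltas": [
    [0,0,0.06,0,0,0,0],
    [0,0,0.12,0,0,0,0],
    [0,0,0.18,0,0,0,0],
    [0,0,0.24,0,0,0,0],
    [0,0,0.3,0,0,0,0],
    [0,0,0.34,0,0,0,0],
    [0,0,0.375,0,0,0,0],
    [0,0,0.375,0,0,0,0],
    [0,0,0.375,0,0,0,0],
    [0,0,0.375,0,0,0,0],
    [0,0,0.375,0,0,0,0]
  ]
}}

```text
clock: 15.43
tcp_pos: [0.4449, 0.3605, 0.1747]
orientation: [-2.096, -2.338, 0.009]
contact_force: [-11.6, -4.0, 13.1]
grip_width: 0.0091
```

Call:
{"api": "send_rows", "payload": {
  "deltas": [
    [0,0,-0.015,0,0,0,0],
    [0,0,-0.015,0,0,0,0],
    [0.6,0,-0.015,0,0,0,0],
    [0.6,0,-0.015,0,0,0,0],
    [0.6,0,-0.025,0,0,0,0],
    [0.6,0,-0.025,0,0,0,0],
    [0.6,0,-0.025,0,0,0,0],
    [0.6,0,-0.025,0,0,0,0],
    [0.6,0,-0.025,-0.2,0,0,0],
    [0.6,0,-0.025,-0.4,0,0,0],
    [0.6,0,-0.025,-0.7,0,0,0],
    [0.6,0,-0.025,-0.7,0,0,0],
    [0.6,0,-0.025,-0.7,0,0,0]
  ]
}}

```text
clock: 16.52
tcp_pos: [0.4458, 0.3618, 0.2825]
orientation: [2.099, 2.336, 0.009]
contact_force: [-0.1, -0.3, 0.4]
grip_width: 0.0511
```

```bash
python3 d.py .50,.22,.28,96 .567,.2745,.20,96 .567,.2745,.0465,96
```

```text
at [0.4458 0.3618 0.2825] phi 96.1 t 16.5 w 0.0511 F [-0.1 -0.3  0.4]
[0.5, 0.22, 0.28, 96.0] [-0.979, 0.259, 0.015] [0.0016, -0.0009, 0.0006]
[0.567, 0.2745, 0.2, 96.0] [0.315, 0.482, 0.533] [0.0, 0.0, 0.0]
[0.567, 0.2745, 0.0465, 96.0] [0.0, -0.0, 1.023] [0.0, 0.0, 0.0]
```

Call:
{"api": "send_rows", "payload": {
  "deltas": [
    [0.6,-0.979,0.259,0.015,0.001,0,0],
    [0.6,-0.979,0.259,0.015,0.001,0,0],
    [0.6,-0.979,0.259,0.015,0.001,0,0],
    [0.6,-0.979,0.259,0.015,0.001,0,0],
    [0.6,-0.979,0.259,0.015,0.001,0,0],
    [0.6,-0.979,0.259,0.015,0.001,0,0],
    [0.6,-0.979,0.259,0.015,0.001,0,0]
  ]
}}

```text
clock: 17.1
tcp_pos: [0.4983, 0.2191, 0.2765]
orientation: [-2.097, -2.335, 0.005]
contact_force: [-0.3, 0.4, 0.3]
grip_width: 0.0508
```

```bash
python3 d.py .567,.2745,.20,96 .567,.2745,.0465,96; python3 -c "
from h import *
S=grab('scene')
im=lambda f,a,b,c,d,k:cv2.resize(cv2.cvtColor(f['pixels'],cv2.COLOR_RGB2BGR)[b:d,a:c],None,fx=k,fy=k,interpolation=cv2.INTER_CUBIC)
cv2.imwrite('pics/p10.png',cv2.convertScaleAbs(np.hstack([im(S,390,100,530,250,4),im(S,430,180,480,230,12)[:600,:240]]) if 0 else im(S,390,100,530,250,4),alpha=1.6))
"
```

```text
at [0.4983 0.2191 0.2765] phi 96.2 t 17.1 w 0.0508 F [-0.3  0.4  0.3]
[0.567, 0.2745, 0.2, 96.0] [0.318, 0.497, 0.508] [-0.0014, -0.0001, 0.0009]
[0.567, 0.2745, 0.0465, 96.0] [0.0, -0.0, 1.023] [0.0, 0.0, 0.0]
```

View pics/p10.png

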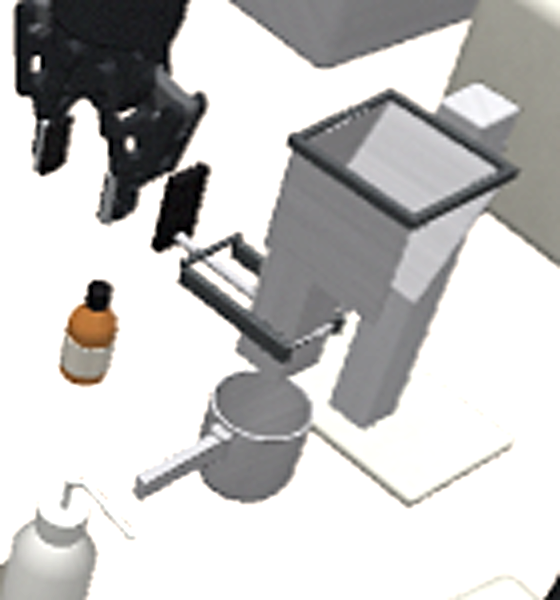

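The gate looks home and the cup is undisturbed at (257,405)–(250,500). The balls are too deep in the cup to see from here, so I'll check from the top camera in the open. Regripping the handle.

Call:
{"api": "send_rows", "payload": {
  "deltas": [
    [0.6,0.318,0.497,0.508,-0.001,0,0],
    [0.6,0.318,0.497,0.508,-0.001,0,0],
    [0.6,0.318,0.497,0.508,-0.001,0,0],
    [0.6,0.318,0.497,0.508,-0.001,0,0],
    [0.6,0.318,0.497,0.508,-0.001,0,0],
    [0.6,0.318,0.497,0.508,-0.001,0,0],
    [0.6,0.318,0.497,0.508,-0.001,0,0]
  ]
}}

```text
clock: 17.73
tcp_pos: [0.5673, 0.2747, 0.2021]
orientation: [2.098, 2.338, 0.002]
contact_force: [-0.1, 0.0, 0.9]
grip_width: 0.0511
```

Call:
{"api": "send_rows", "payload": {
  "deltas": [
    [0.6,0,0,0.25,0,0,0],
    [0.6,0,0,0.5,0,0,0],
    [0.6,0,0,0.75,0,0,0],
    [0.6,0,0,0.92,0,0,0],
    [0.6,0,0,1,0,0,0],
    [0.6,0,0,1,0,0,0],
    [0.6,0,0,1,0,0,0]
  ]
}}

```text
clock: 18.32
tcp_pos: [0.5685, 0.2743, 0.0524]
orientation: [2.1, 2.336, 0.003]
contact_force: [-0.8, -0.2, 0.7]
grip_width: 0.0512
```

```bash
python3 d.py .568,.2745,.0465,96
```

```text
at [0.5685 0.2743 0.0524] phi 96.1 t 18.3 w 0.0512 F [-0.8 -0.2  0.7]
[0.568, 0.2745, 0.0465, 96.0] [0.002, -0.003, 0.039] [0.0005, -0.0002, 0.0006]
```

Call:
{"api": "send_rows", "payload": {
  "deltas": [
    [0.6,0,0,0.039,0,0,0],
    [0.6,0,0,0.039,0,0,0],
    [0,0,0,0.039,0,0,0],
    [0,0,0,0.039,0,0,0],
    [0,0,0,0.039,0,0,0],
    [0,0,0,0.039,0,0,0],
    [0,0,0,0.039,0,0,0],
    [0,0,0,0.039,0,0,0],
    [0,0,0,0.039,0,0,0],
    [0,0,0,0.039,0,0,0],
    [0,0,0,0.039,0,0,0],
    [0,0,0,0,0,0,0],
    [0,0,0,-0.04,0,0,0],
    [0,0,0,-0.08,0,0,0],
    [0,0,0,-0.08,0,0,0],
    [0,0,0,-0.08,0,0,0]
  ],
  "squeeze": 90
}}

```text
clock: 19.65
tcp_pos: [0.5682, 0.274, 0.0632]
orientation: [2.1, 2.336, 0.001]
contact_force: [-0.4, 0.4, -3.1]
grip_width: 0.0083
```

```bash
python3 d.py .5125,.2265,.064,73 .459,.177,.08,50 .442,.133,.085,23 .427,.073,.085,-4 .518,.073,.085,-4
```

```text
at [0.5682 0.274  0.0632] phi 96.1 t 19.6 w 0.0083 F [-0.4  0.4 -3.1]
[0.5125, 0.2265, 0.064, 73.0] [-0.275, -0.403, -0.005] [0.0002, -0.0001, 0.1284]
[0.459, 0.177, 0.08, 50.0] [-0.42, -0.245, -0.107] [0.0, 0.0, 0.1278]
[0.442, 0.133, 0.085, 23.0] [-0.298, 0.102, -0.033] [0.0, -0.0, 0.15]
[0.427, 0.073, 0.085, -4.0] [-0.248, 0.329, 0.0] [0.0, 0.0, 0.15]
[0.518, 0.073, 0.085, -4.0] [0.605, -0.042, 0.0] [0.0, 0.0, 0.0]
```

Call:
{"api": "send_rows", "payload": {
  "deltas": [
    [0,-0.046,-0.067,0,0,0,0.021],
    [0,-0.092,-0.134,0,0,0,0.043],
    [0,-0.138,-0.201,0,0,0,0.064],
    [0,-0.183,-0.268,0,0,0,0.085],
    [0,-0.229,-0.335,0,0,0,0.107],
    [0,-0.275,-0.403,0,0,0,0.128],
    [0,-0.275,-0.403,0,0,0,0.128],
    [0,-0.275,-0.403,0,0,0,0.128]
  ]
}}

```text
clock: 20.32
tcp_pos: [0.5121, 0.2262, 0.0628]
orientation: [2.522, 1.873, -0.001]
contact_force: [0.5, 0.1, -2.0]
grip_width: 0.0087
```

Call:
{"api": "send_rows", "payload": {
  "deltas": [
    [0,-0.07,-0.041,-0.018,0,0,0.021],
    [0,-0.14,-0.082,-0.036,0,0,0.043],
    [0,-0.21,-0.122,-0.054,0,0,0.064],
    [0,-0.28,-0.163,-0.072,0,0,0.085],
    [0,-0.35,-0.204,-0.09,0,0,0.107],
    [0,-0.42,-0.245,-0.107,0,0,0.128],
    [0,-0.42,-0.245,-0.107,0,0,0.128],
    [0,-0.42,-0.245,-0.107,0,0,0.128]
  ]
}}

```text
clock: 20.98
tcp_pos: [0.4594, 0.1775, 0.0791]
orientation: [-2.845, -1.333, -0.002]
contact_force: [-0.1, -0.2, -2.0]
grip_width: 0.0083
```

Call:
{"api": "send_rows", "payload": {
  "deltas": [
    [0,-0.06,0.02,-0.007,0,0,0.03],
    [0,-0.12,0.04,-0.014,0,0,0.06],
    [0,-0.18,0.06,-0.021,0,0,0.09],
    [0,-0.24,0.08,-0.028,0,0,0.12],
    [0,-0.298,0.102,-0.033,0,0,0.15],
    [0,-0.298,0.102,-0.033,0,0,0.15],
    [0,-0.298,0.102,-0.033,0,0,0.15]
  ]
}}

```text
clock: 21.57
tcp_pos: [0.4427, 0.1336, 0.0839]
orientation: [-3.076, -0.634, -0.002]
contact_force: [0.4, 0.6, -2.6]
grip_width: 0.0086
```

Call:
{"api": "send_rows", "payload": {
  "deltas": [
    [0,-0.05,0.066,0,0,0,0.03],
    [0,-0.1,0.132,0,0,0,0.06],
    [0,-0.15,0.197,0,0,0,0.09],
    [0,-0.2,0.263,0,0,0,0.12],
    [0,-0.248,0.329,0,0,0,0.15],
    [0,-0.248,0.329,0,0,0,0.15],
    [0,-0.248,0.329,0,0,0,0.15],
    [0,-0.248,0.329,0,0,0,0.15]
  ]
}}

```text
clock: 22.23
tcp_pos: [0.4277, 0.0744, 0.0839]
orientation: [-3.139, 0.1, -0.002]
contact_force: [-1.2, -0.2, -1.9]
grip_width: 0.0083
```

```bash
python3 d.py .518,.0725,.085,-4;python3 -c "
from h import *
T=grab('top');S=grab('scene')
im=lambda f,a,b,c,d,k:cv2.resize(cv2.cvtColor(f['pixels'],cv2.COLOR_RGB2BGR)[b:d,a:c],None,fx=k,fy=k,interpolation=cv2.INTER_CUBIC)
cv2.imwrite('pics/p11.png',cv2.convertScaleAbs(np.hstack([im(T,195,150,325,270,3),im(S,310,190,440,310,3)]),alpha=1.5))
# bottle bases/caps from both views predicted
w=np.radians(-3.8)
for n,f,o,a in(('T',T,(195,150),0),('S',S,(310,190),390)):
  for s in(1,-1):
    c=np.array([.613,.066])+s*.08*np.array([-np.sin(w),np.cos(w)])
    print(n,s,[( (proj(f,[(*c,z)])-o)*3+[a,0]).round().tolist() for z in(.004,.14)])
"
```

```text
at [0.4277 0.0744 0.0839] phi -3.6 t 22.2 w 0.0083 F [-1.2 -0.2 -1.9]
[0.518, 0.0725, 0.085, -4.0] [0.602, -0.026, -0.006] [-0.0004, -0.0003, 0.002]
T 1 [[[89.0, 146.0]], [[61.0, 102.0]]]
T -1 [[[297.0, 166.0]], [[292.0, 123.0]]]
S 1 [[[653.0, 209.0]], [[676.0, 107.0]]]
S -1 [[[493.0, 269.0]], [[500.0, 169.0]]]
```

View pics/p11.png

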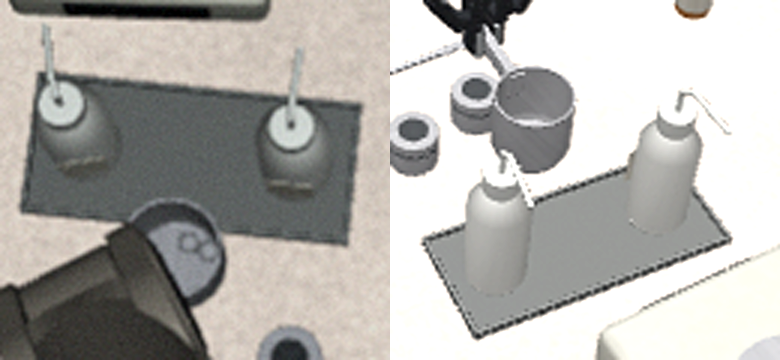

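The top view shows balls in the cup at (195,245) and the caps at (63,103) and (291,125). I'll check the bias using the held cup, whose pose is known from the TCP.

```bash
python3 -c "
from h import *
T=grab('top');S=grab('scene')
a=np.linspace(0,2*np.pi,200)
for x in(.5215,.5255,.5295):
  for n,f,o,b in(('T',T,(195,150),0),('S',S,(310,190),390)):
    P=(proj(f,np.c_[x+.036*np.cos(a),.068+.036*np.sin(a),a*0+.107])-o)*3+[b,0]
    print(x,n,P.min(0).round(),P.max(0).round())
print('T caps',ray(T,[(195+63.5/3,150+103.5/3),(195+291.5/3,150+125.5/3)],.14),'S caps top',ray(S,[(310+(678-390)/3,190+114/3),(310+(500-390)/3,190+174/3)],.14))
"
```

```text
0.5215 T [120. 201.] [224. 303.]
0.5215 S [488.  61.] [572. 122.]
0.5255 T [121. 195.] [224. 297.]
0.5255 S [490.  63.] [574. 125.]
0.5295 T [121. 190.] [224. 291.]
0.5295 S [493.  66.] [577. 128.]
T caps [[ 0.61699376  0.14408382  0.14      ]
 [ 0.60610793 -0.01335108  0.14      ]] S caps top [[ 0.62549476  0.14312674  0.14      ]
 [ 0.61196291 -0.01658495  0.14      ]]
```

Call:
{"api": "send_rows", "payload": {
  "deltas": [
    [0,0.1,-0.003,0,0,0,0],
    [0,0.2,-0.006,0,0,0,0],
    [0,0.3,-0.01,0,0,0,0],
    [0,0.4,-0.013,0,0,0,0],
    [0,0.5,-0.016,0,0,0,0],
    [0,0.596,-0.019,0,0,0,0],
    [0,0.596,-0.019,0,0,0,0],
    [0,0.596,-0.019,0,0,0,0],
    [0,0.596,-0.019,0,0,0,0]
  ]
}}

```text
clock: 23.18
tcp_pos: [0.5151, 0.0697, 0.0835]
orientation: [3.14, -0.107, -0.002]
contact_force: [-0.2, -0.2, -2.5]
grip_width: 0.0085
```

```bash
python3 d.py .517,.0715,.051,-4;python3 -c "
from h import *
T=grab('top');S=grab('scene')
im=lambda f,a,b,c,d,k:cv2.resize(cv2.cvtColor(f['pixels'],cv2.COLOR_RGB2BGR)[b:d,a:c],None,fx=k,fy=k,interpolation=cv2.INTER_CUBIC)
cv2.imwrite('pics/p12.png',cv2.convertScaleAbs(np.hstack([im(T,195,150,325,270,3),im(S,310,190,440,310,3)]),alpha=1.5))
"
```

```text
at [0.5151 0.0697 0.0835] phi -3.9 t 23.2 w 0.0085 F [-0.2 -0.2 -2.5]
[0.517, 0.0715, 0.051, -4.0] [0.012, -0.013, 0.217] [0.0001, 0.0005, 0.0005]
```

View pics/p12.png

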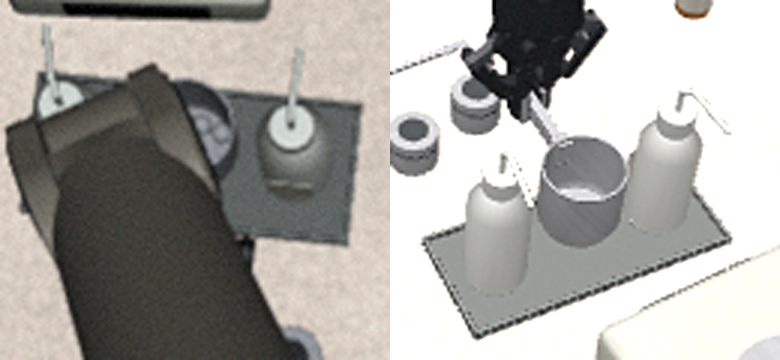

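The cup hangs centred between the bottles (scene rim 540–628). Lowering and releasing it.

Call:
{"api": "send_rows", "payload": {
  "deltas": [
    [0,0.01,-0.006,0.05,0,0,0],
    [0,0.01,-0.006,0.1,0,0,0],
    [0,0.01,-0.006,0.15,0,0,0],
    [0,0.01,-0.006,0.19,0,0,0],
    [0,0.01,-0.006,0.217,0,0,0],
    [0,0.01,-0.006,0.217,0,0,0],
    [0,0.01,-0.006,0.217,0,0,0],
    [0.4,0.01,-0.006,0.217,0,0,0],
    [0.4,0.01,-0.006,0.217,0,0,0],
    [0.4,0.01,-0.006,0.217,0,0,0],
    [0.4,0.01,-0.006,0.217,0,0,0],
    [0.4,0.01,-0.006,0.217,0,0,0],
    [0.4,0.01,-0.006,0.1,0,0,0],
    [0.4,0.01,-0.006,-0.1,0,0,0],
    [0.4,0.01,-0.006,-0.4,0,0,0],
    [0.4,0.01,-0.006,-0.7,0,0,0],
    [0.4,0.01,-0.006,-1,0,0,0],
    [0.4,0.01,-0.006,-1,0,0,0]
  ]
}}

```text
clock: 24.78
tcp_pos: [0.5209, 0.0713, 0.2408]
orientation: [-3.138, 0.109, -0.016]
contact_force: [1.1, -0.1, -0.6]
grip_width: 0.0339
```

```bash
python3 d.py .52,-.05,.25,40 .5,-.2,.25,60 .42,-.33,.25,60;python3 -c "
from m import *
T=grab('top');S=grab('scene')
print('jars top',[(ray(T,c[:2],.04)[0].round(4).tolist(),c.round(1).tolist()) for c in jars(T) if 240<c[0]<520 and 230<c[1]<310])"
```

```text
at [0.5209 0.0713 0.2408] phi -4.0 t 24.8 w 0.0339 F [ 1.1 -0.1 -0.6]
[0.52, -0.05, 0.25, 40.0] [0.051, 0.807, -0.063] [0.0005, -0.0034, -0.2442]
[0.5, -0.2, 0.25, 60.0] [-0.745, 0.68, 0.0] [-0.0, 0.0, -0.1111]
[0.42, -0.33, 0.25, 60.0] [-1.017, -0.029, 0.0] [0.0, 0.0, 0.0]
jars top [([0.4397, -0.1892, 0.04], [371.5, 279.5, 11.300000190734863]), ([0.441, -0.1092, 0.04], [334.79998779296875, 277.79998779296875, 11.399999618530273]), ([0.4572, -0.0142, 0.04], [291.5, 269.20001220703125, 11.100000381469727])]
```

```bash
python3 d.py .48,-.06,.2,-25 .442,-.189,.14,-48.5 .442,-.189,.018,-48.5 .442,-.189,.15,-48.5 .443,-.30,.15,-48.5 .446,-.4055,.15,-48.5 .446,-.4055,.02,-48.5
```

```text
at [0.5197 0.0707 0.2371] phi -4.0 t 24.9 w 0.0341 F [ 0.3 -0.3  0.6]
[0.48, -0.06, 0.2, -25.0] [-0.205, 0.888, 0.245] [-0.0008, -0.0021, 0.1168]
[0.442, -0.189, 0.14, -48.5] [0.134, 0.886, 0.4] [0.0, -0.0, 0.1306]
[0.442, -0.189, 0.018, -48.5] [-0.0, -0.0, 0.813] [0.0, 0.0, 0.0]
[0.442, -0.189, 0.15, -48.5] [0.0, 0.0, -0.88] [0.0, 0.0, 0.0]
[0.443, -0.3, 0.15, -48.5] [0.559, 0.485, 0.0] [0.0, 0.0, 0.0]
[0.446, -0.4055, 0.15, -48.5] [0.54, 0.451, 0.0] [0.0, 0.0, 0.0]
[0.446, -0.4055, 0.02, -48.5] [-0.0, -0.0, 0.867] [0.0, 0.0, 0.0]
```

Call:
{"api": "send_rows", "payload": {
  "deltas": [
    [1,-0.1,0.3,0.1,0,0,0.03],
    [1,-0.205,0.6,0.2,0,0,0.06],
    [1,-0.205,0.888,0.245,-0.001,-0.002,0.09],
    [1,-0.205,0.888,0.245,-0.001,-0.002,0.117],
    [1,-0.205,0.888,0.245,-0.001,-0.002,0.117],
    [1,-0.205,0.888,0.245,-0.001,-0.002,0.117]
  ]
}}

```text
clock: 25.38
tcp_pos: [0.4766, -0.0614, 0.1955]
orientation: [3.063, -0.682, -0.014]
contact_force: [-1.0, 1.6, -0.2]
grip_width: 0.0856
```

Call:
{"api": "send_rows", "payload": {
  "deltas": [
    [1,0.03,0.25,0.1,0,0,0.033],
    [1,0.07,0.5,0.2,0,0,0.066],
    [1,0.1,0.75,0.3,0,0,0.1],
    [1,0.134,0.886,0.4,0,0,0.131],
    [1,0.134,0.886,0.4,0,0,0.131],
    [1,0.134,0.886,0.4,0,0,0.131],
    [1,0.134,0.886,0.4,0,0,0.131],
    [1,0.134,0.886,0.4,0,0,0.131]
  ]
}}

```text
clock: 26.05
tcp_pos: [0.4407, -0.1875, 0.1379]
orientation: [2.863, -1.285, -0.008]
contact_force: [-0.5, 0.4, -0.1]
grip_width: 0.0851
```

```bash
python3 -c "
from m import *
T=grab('top')
print('jars top',[(ray(T,c[:2],.04)[0].round(4).tolist()) for c in jars(T) if 240<c[0]<520 and 230<c[1]<310])"; python3 d.py .442,-.189,.018,-48.5
```

```text
jars top [[0.4396, 0.0608, 0.04], [0.4564, -0.0142, 0.04], [0.4409, -0.1077, 0.04]]
at [ 0.4406 -0.1878  0.138 ] phi -48.4 t 26.1 w 0.0853 F [ 0.5 -0.8  0.3]
[0.442, -0.189, 0.018, -48.5] [0.014, -0.005, 0.8] [0.0015, 0.0009, 0.0008]
```

Call:
{"api": "send_rows", "payload": {
  "deltas": [
    [1,0.014,-0.005,0.25,0.001,0.001,0],
    [1,0.014,-0.005,0.5,0.001,0.001,0],
    [1,0.014,-0.005,0.7,0.001,0.001,0],
    [1,0.014,-0.005,0.8,0.001,0.001,0],
    [1,0.014,-0.005,0.8,0.001,0.001,0],
    [0.3,0.014,-0.005,0.8,0.001,0.001,0],
    [0.3,0.014,-0.005,0.8,0.001,0.001,0],
    [0.3,0.014,-0.005,0.8,0.001,0.001,0],
    [0.3,0.014,-0.005,0.8,0.001,0.001,0],
    [0.3,0.014,-0.005,0.8,0.001,0.001,0],
    [0.3,0.014,-0.005,0.8,0.001,0.001,0],
    [0.3,0.014,-0.005,0.8,0.001,0.001,0],
    [0.3,0.014,-0.005,0.5,0.001,0.001,0],
    [0.3,0.014,-0.005,0.2,0.001,0.001,0],
    [0.3,0.014,-0.005,0,0.001,0.001,0],
    [0.3,0.014,-0.005,0,0.001,0.001,0]
  ],
  "squeeze": 60
}}

```text
clock: 27.43
tcp_pos: [0.4458, -0.192, 0.1449]
orientation: [2.862, -1.293, 0.018]
contact_force: [0.4, -0.1, -3.1]
grip_width: 0.0462
```

Call:
{"api": "send_rows", "payload": {
  "deltas": [
    [0.3,0.559,0.485,0,0,0,0],
    [0.3,0.559,0.485,0,0,0,0],
    [0.3,0.559,0.485,0,0,0,0],
    [0.3,0.559,0.485,0,0,0,0],
    [0.3,0.559,0.485,0,0,0,0]
  ]
}}

```text
clock: 27.85
tcp_pos: [0.4415, -0.3034, 0.1379]
orientation: [2.858, -1.297, -0.001]
contact_force: [0.3, 0.6, -3.6]
grip_width: 0.0464
```

Call:
{"api": "send_rows", "payload": {
  "deltas": [
    [0.3,0.54,0.451,0,0,0,0],
    [0.3,0.54,0.451,0,0,0,0],
    [0.3,0.54,0.451,0,0,0,0],
    [0.3,0.54,0.451,0,0,0,0],
    [0.3,0.54,0.451,0,0,0,0],
    [0.3,0.54,0.451,0,0,0,0]
  ]
}}

```text
clock: 28.35
tcp_pos: [0.4455, -0.4047, 0.1376]
orientation: [2.864, -1.29, -0.004]
contact_force: [-0.2, -0.7, -2.5]
grip_width: 0.0466
```

```bash
python3 d.py .446,-.4055,.0195,-48.5
```

```text
at [ 0.4455 -0.4047  0.1376] phi -48.5 t 28.4 w 0.0466 F [-0.2 -0.7 -2.5]
[0.446, -0.4055, 0.0195, -48.5] [0.007, -0.001, 0.787] [0.0006, 0.0006, 0.0001]
```

Call:
{"api": "send_rows", "payload": {
  "deltas": [
    [0.3,0.007,-0.001,0.25,0.0006,0.0006,0],
    [0.3,0.007,-0.001,0.5,0.0006,0.0006,0],
    [0.3,0.007,-0.001,0.7,0.0006,0.0006,0],
    [0.3,0.007,-0.001,0.77,0.0006,0.0006,0],
    [0.3,0.007,-0.001,0.793,0.0006,0.0006,0],
    [0.3,0.007,-0.001,0.793,0.0006,0.0006,0],
    [0.3,0.007,-0.001,0.793,0.0006,0.0006,0],
    [0.8,0.007,-0.001,0.793,0.0006,0.0006,0],
    [0.8,0.007,-0.001,0.793,0.0006,0.0006,0],
    [0.8,0.007,-0.001,0.793,0.0006,0.0006,0],
    [0.8,0.007,-0.001,0.793,0.0006,0.0006,0],
    [0.8,0.007,-0.001,0.5,0.0006,0.0006,0],
    [0.8,0.007,-0.001,0.2,0.0006,0.0006,0],
    [0.8,0.007,-0.001,0,0.0006,0.0006,0],
    [0.8,0.007,-0.001,0,0.0006,0.0006,0]
  ]
}}

```text
clock: 29.6
tcp_pos: [0.4496, -0.411, 0.1458]
orientation: [2.859, -1.292, 0.021]
contact_force: [1.0, -1.3, 0.5]
grip_width: 0.0686
```

```bash
python3 d.py .45,-.29,.14,-46 .443,-.19,.14,-43 .443,-.108,.14,-40.7
```

```text
at [ 0.4496 -0.411   0.1458] phi -48.6 t 29.6 w 0.0686 F [ 1.  -1.3  0.5]
[0.45, -0.29, 0.14, -46.0] [-0.604, -0.535, 0.031] [-0.0003, -0.0045, -0.0146]
[0.443, -0.19, 0.14, -43.0] [-0.512, -0.43, -0.0] [0.0, -0.0, -0.0167]
[0.443, -0.108, 0.14, -40.7] [-0.373, -0.4, 0.0] [-0.0, 0.0, -0.0128]
```

Call:
{"api": "send_rows", "payload": {
  "deltas": [
    [0.8,-0.6,-0.535,0,0,0,-0.0146],
    [0.8,-0.6,-0.535,0,0,0,-0.0146],
    [0.8,-0.6,-0.535,0,0,0,-0.0146],
    [0.8,-0.6,-0.535,0,0,0,-0.0146],
    [0.8,-0.6,-0.535,0,0,0,-0.0146]
  ]
}}

```text
clock: 30.02
tcp_pos: [0.4471, -0.2849, 0.138]
orientation: [2.894, -1.22, 0.002]
contact_force: [0.9, -1.0, 0.5]
grip_width: 0.068
```

Call:
{"api": "send_rows", "payload": {
  "deltas": [
    [0.9,-0.512,-0.43,0,0,0,-0.0167],
    [0.9,-0.512,-0.43,0,0,0,-0.0167],
    [0.9,-0.512,-0.43,0,0,0,-0.0167],
    [0.9,-0.512,-0.43,0,0,0,-0.0167],
    [0.9,-0.512,-0.43,0,0,0,-0.0167]
  ]
}}

```text
clock: 30.43
tcp_pos: [0.44, -0.1877, 0.1377]
orientation: [2.922, -1.149, 0.003]
contact_force: [0.6, -1.2, 0.3]
grip_width: 0.0768
```

Call:
{"api": "send_rows", "payload": {
  "deltas": [
    [0.9,-0.373,-0.4,0,0,0,-0.0128],
    [0.9,-0.373,-0.4,0,0,0,-0.0128],
    [0.9,-0.373,-0.4,0,0,0,-0.0128],
    [0.9,-0.373,-0.4,0,0,0,-0.0128],
    [0.9,-0.373,-0.4,0,0,0,-0.0128],
    [0.9,-0.373,-0.4,0,0,0,-0.0128]
  ]
}}

```text
clock: 30.93
tcp_pos: [0.4398, -0.1074, 0.1373]
orientation: [2.942, -1.096, 0.002]
contact_force: [0.5, -0.1, -0.8]
grip_width: 0.0769
```

```bash
cat > rel.py <<'E'
from m import *
T=grab('top');S=grab('scene')
B=np.array([(.647,-.1777,-11.7),(.6031,-.2743,-30.9),(.5704,-.370,-40.7),(.4878,-.4549,-48.5)])
for c in jars(T):
    p=ray(T,c[:2],.04)[0][:2]
    if not(.38<p[0]<.63 and -.5<p[1]<.1): continue
    i=np.argmin(np.linalg.norm(B[:,:2]-p,axis=1));w=np.radians(B[i,2]);R=np.array([[np.cos(w),-np.sin(w)],[np.sin(w),np.cos(w)]])
    print(c.round(1),p.round(4),'box',i,'rel',(R.T@(p-B[i,:2])).round(4))
E
python3 rel.py; python3 d.py .443,-.108,.018,-40.7;python3 -c "
from h import *
T=grab('top')
im=lambda f,a,b,c,d,k:cv2.resize(cv2.cvtColor(f['pixels'],cv2.COLOR_RGB2BGR)[b:d,a:c],None,fx=k,fy=k,interpolation=cv2.INTER_CUBIC)
cv2.imwrite('pics/p13.png',cv2.convertScaleAbs(im(T,340,150,540,300,4),alpha=2))
"
```

```text
[256.8 275.8  11.1] [0.4403 0.0608] box 0 rel [-0.2508  0.1916]
[467.8 279.8  11.8] [ 0.4448 -0.4011] box 3 rel [-0.0688  0.0034]
[290.8 268.2  10.2] [ 0.4593 -0.0127] box 0 rel [-0.2173  0.1236]
[258.8 199.8  12.1] [0.6098 0.0639] box 0 rel [-0.0854  0.229 ]
at [ 0.4396 -0.107   0.1373] phi -40.9 t 31.0 w 0.0768 F [-0.2  0.5 -0.2]
[0.443, -0.108, 0.018, -40.7] [0.02, -0.011, 0.795] [0.0005, -0.0006, -0.0008]
```

View pics/p13.png

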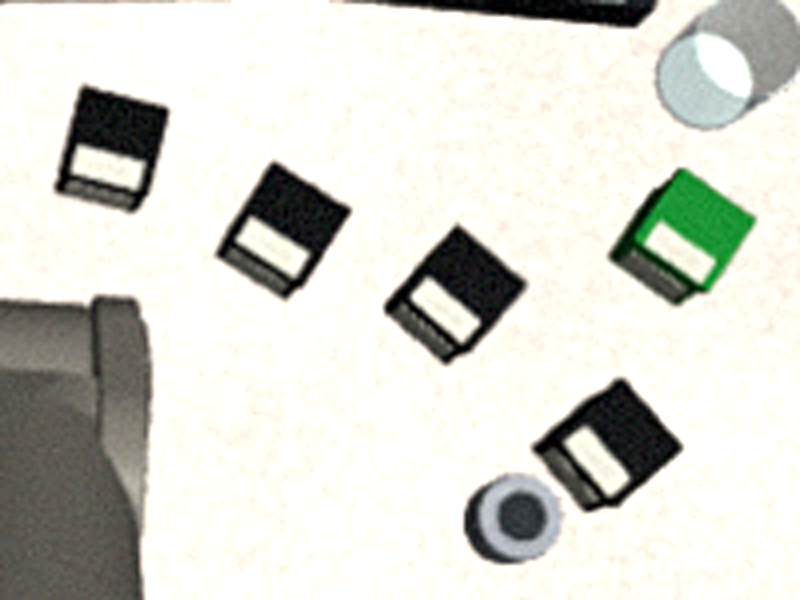

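Jar 4 stands in front of the last box at crop (519,516), about 65 mm off and within 2–3 mm of centre. The boxes are unmoved. Next jar.

Call:
{"api": "send_rows", "payload": {
  "deltas": [
    [0.9,0.02,-0.008,0.25,0,0,0],
    [0.9,0.02,-0.008,0.5,0,0,0],
    [0.9,0.02,-0.008,0.7,0,0,0],
    [0.9,0.02,-0.008,0.795,0,0,0],
    [0.9,0.02,-0.008,0.795,0,0,0],
    [0.3,0.02,-0.008,0.795,0,0,0],
    [0.3,0.02,-0.008,0.795,0,0,0],
    [0.3,0.02,-0.008,0.795,0,0,0],
    [0.3,0.02,-0.008,0.795,0,0,0],
    [0.3,0.02,-0.008,0.795,0,0,0],
    [0.3,0.02,-0.008,0.795,0,0,0],
    [0.3,0.02,-0.008,0.795,0,0,0],
    [0.3,0.02,-0.008,0.5,0,0,0],
    [0.3,0.02,-0.008,0.2,0,0,0],
    [0.3,0.02,-0.008,0,0,0,0],
    [0.3,0.02,-0.008,0,0,0,0],
    [0.3,0.02,-0.008,0,0,0,0],
    [0.3,0.02,-0.008,0,0,0,0]
  ]
}}

```text
clock: 32.58
tcp_pos: [0.442, -0.1062, 0.1372]
orientation: [2.944, -1.091, 0.002]
contact_force: [-0.5, 0.2, -2.5]
grip_width: 0.0465
```

```bash
python3 d.py .48,-.22,.138,-40.7 .522,-.327,.138,-40.7
```

```text
at [ 0.442  -0.1062  0.1372] phi -40.7 t 32.6 w 0.0465 F [-0.5  0.2 -2.5]
[0.48, -0.22, 0.138, -40.7] [0.687, 0.411, -0.004] [0.0004, -0.0005, 0.0002]
[0.522, -0.327, 0.138, -40.7] [0.677, 0.358, 0.0] [0.0, 0.0, 0.0]
```

Call:
{"api": "send_rows", "payload": {
  "deltas": [
    [0.3,0.687,0.411,0,0,0,0],
    [0.3,0.687,0.411,0,0,0,0],
    [0.3,0.687,0.411,0,0,0,0],
    [0.3,0.687,0.411,0,0,0,0],
    [0.3,0.687,0.411,0,0,0,0]
  ]
}}

```text
clock: 33.0
tcp_pos: [0.4793, -0.2221, 0.1353]
orientation: [2.941, -1.097, -0.004]
contact_force: [1.1, 0.2, -3.4]
grip_width: 0.0463
```

Call:
{"api": "send_rows", "payload": {
  "deltas": [
    [0.3,0.677,0.358,0,0,0,0],
    [0.3,0.677,0.358,0,0,0,0],
    [0.3,0.677,0.358,0,0,0,0],
    [0.3,0.677,0.358,0,0,0,0],
    [0.3,0.677,0.358,0,0,0,0],
    [0.3,0.677,0.358,0,0,0,0],
    [0.3,0.677,0.358,0,0,0,0]
  ]
}}

```text
clock: 33.58
tcp_pos: [0.5221, -0.3244, 0.1365]
orientation: [2.947, -1.088, -0.003]
contact_force: [0.3, -0.0, -3.1]
grip_width: 0.0467
```

```bash
python3 d.py .522,-.327,.0185,-40.7
```

```text
at [ 0.5221 -0.3244  0.1365] phi -40.5 t 33.6 w 0.0467 F [ 0.3 -0.  -3.1]
[0.522, -0.327, 0.0185, -40.7] [0.012, 0.013, 0.787] [0.0003, 0.0005, 0.001]
```

Call:
{"api": "send_rows", "payload": {
  "deltas": [
    [0.3,0.012,0.013,0.25,0,0,0],
    [0.3,0.012,0.013,0.5,0,0,0],
    [0.3,0.012,0.013,0.7,0,0,0],
    [0.3,0.012,0.013,0.77,0,0,0],
    [0.3,0.012,0.013,0.79,0,0,0],
    [0.3,0.012,0.013,0.79,0,0,0],
    [0.3,0.012,0.013,0.79,0,0,0],
    [0.75,0.012,0.013,0.79,0,0,0],
    [0.75,0.012,0.013,0.79,0,0,0],
    [0.75,0.012,0.013,0.79,0,0,0],
    [0.75,0.012,0.013,0.79,0,0,0],
    [0.75,0.012,0.013,0.5,0,0,0],
    [0.75,0.012,0.013,0.2,0,0,0],
    [0.75,0.012,0.013,0,0,0,0],
    [0.75,0.012,0.013,0,0,0,0],
    [0.75,0.012,0.013,0,0,0,0],
    [0.75,0.012,0.013,0,0,0,0]
  ]
}}

```text
clock: 35.0
tcp_pos: [0.5224, -0.3295, 0.1375]
orientation: [2.944, -1.091, 0.001]
contact_force: [0.7, -0.0, -0.3]
grip_width: 0.064
```

```bash
python3 rel.py; python3 d.py .49,-.22,.138,-38 .47,-.11,.138,-34 .459,-.014,.138,-30.9
```

```text
[291.2 269.8  11.1] [ 0.4557 -0.0135] box 0 rel [-0.2206  0.122 ]
[256.5 276.5  11.4] [0.4388 0.0615] box 0 rel [-0.2523  0.192 ]
[432.2 244.5  10.6] [ 0.5208 -0.3224] box 2 rel [-0.0686  0.0038]
[258.2 199.8  11.7] [0.6098 0.0653] box 0 rel [-0.0858  0.2304]
at [ 0.5217 -0.3291  0.1361] phi -40.7 t 35.1 w 0.0641 F [-0.4 -0.7 -0.8]
[0.49, -0.22, 0.138, -38.0] [-0.634, -0.414, -0.012] [0.0006, 0.0005, -0.0148]
[0.47, -0.11, 0.138, -34.0] [-0.557, -0.496, -0.0] [0.0, 0.0, -0.0222]
[0.459, -0.014, 0.138, -30.9] [-0.419, -0.49, -0.0] [-0.0, 0.0, -0.0172]
```

Call:
{"api": "send_rows", "payload": {
  "deltas": [
    [0.9,-0.634,-0.414,0,0,0,-0.0148],
    [0.9,-0.634,-0.414,0,0,0,-0.0148],
    [0.9,-0.634,-0.414,0,0,0,-0.0148],
    [0.9,-0.634,-0.414,0,0,0,-0.0148],
    [0.9,-0.634,-0.414,0,0,0,-0.0148]
  ]
}}

```text
clock: 35.52
tcp_pos: [0.4901, -0.2184, 0.1363]
orientation: [2.971, -1.017, -0.003]
contact_force: [0.4, -0.9, 0.6]
grip_width: 0.0766
```

Call:
{"api": "send_rows", "payload": {
  "deltas": [
    [0.9,-0.557,-0.496,0,0,0,-0.0222],
    [0.9,-0.557,-0.496,0,0,0,-0.0222],
    [0.9,-0.557,-0.496,0,0,0,-0.0222],
    [0.9,-0.557,-0.496,0,0,0,-0.0222],
    [0.9,-0.557,-0.496,0,0,0,-0.0222]
  ]
}}

```text
clock: 35.93
tcp_pos: [0.4711, -0.1101, 0.1368]
orientation: [3.003, -0.915, 0.0]
contact_force: [-0.7, -0.8, 0.3]
grip_width: 0.0767
```

Call:
{"api": "send_rows", "payload": {
  "deltas": [
    [0.9,-0.419,-0.49,0,0,0,-0.0172],
    [0.9,-0.419,-0.49,0,0,0,-0.0172],
    [0.9,-0.419,-0.49,0,0,0,-0.0172],
    [0.9,-0.419,-0.49,0,0,0,-0.0172],
    [0.9,-0.419,-0.49,0,0,0,-0.0172],
    [0.9,-0.419,-0.49,0,0,0,-0.0172],
    [0.9,-0.419,-0.49,0,0,0,-0.0172]
  ]
}}

```text
clock: 36.52
tcp_pos: [0.4604, -0.0168, 0.1369]
orientation: [3.024, -0.842, 0.001]
contact_force: [-0.5, -0.3, 0.8]
grip_width: 0.077
```

```bash
python3 rel.py; python3 d.py .459,-.014,.018,-30.9
```

```text
[469.8 279.2  10.2] [ 0.4464 -0.4055] box 3 rel [-0.0644  0.0017]
[431.2 244.8   9.7] [ 0.52   -0.3202] box 2 rel [-0.0707  0.0049]
[259.2 198.8  10.9] [0.6121 0.0632] box 0 rel [-0.083   0.2288]
[293.8 193.8   9.7] [ 0.6258 -0.0135] box 0 rel [-0.054   0.1565]
at [ 0.4602 -0.0161  0.137 ] phi -31.1 t 36.6 w 0.0769 F [ 0.1 -0.9 -0.1]
[0.459, -0.014, 0.018, -30.9] [-0.015, -0.01, 0.793] [0.0006, -0.0004, -0.001]
```

Call:
{"api": "send_rows", "payload": {
  "deltas": [
    [0.9,-0.015,-0.01,0.25,0,0,0],
    [0.9,-0.015,-0.01,0.5,0,0,0],
    [0.9,-0.015,-0.01,0.7,0,0,0],
    [0.9,-0.015,-0.01,0.793,0,0,0],
    [0.9,-0.015,-0.01,0.793,0,0,0],
    [0.3,-0.015,-0.01,0.793,0,0,0],
    [0.3,-0.015,-0.01,0.793,0,0,0],
    [0.3,-0.015,-0.01,0.793,0,0,0],
    [0.3,-0.015,-0.01,0.793,0,0,0],
    [0.3,-0.015,-0.01,0.793,0,0,0],
    [0.3,-0.015,-0.01,0.793,0,0,0],
    [0.3,-0.015,-0.01,0.793,0,0,0],
    [0.3,-0.015,-0.01,0.5,0,0,0],
    [0.3,-0.015,-0.01,0.2,0,0,0],
    [0.3,-0.015,-0.01,0,0,0,0],
    [0.3,-0.015,-0.01,0,0,0,0],
    [0.3,-0.015,-0.01,0,0,0,0],
    [0.3,-0.015,-0.01,0,0,0,0]
  ]
}}

```text
clock: 38.12
tcp_pos: [0.4584, -0.0122, 0.1372]
orientation: [3.026, -0.837, 0.002]
contact_force: [0.3, -0.4, -2.8]
grip_width: 0.0468
```

```bash
python3 d.py .49,-.13,.138,-30.9 .5485,-.2415,.138,-30.9
```

```text
at [ 0.4584 -0.0122  0.1372] phi -30.9 t 38.1 w 0.0468 F [ 0.3 -0.4 -2.8]
[0.49, -0.13, 0.138, -30.9] [0.584, 0.566, -0.004] [0.0005, -0.0005, -0.0001]
[0.5485, -0.2415, 0.138, -30.9] [0.716, 0.438, 0.0] [0.0, 0.0, 0.0]
```

Call:
{"api": "send_rows", "payload": {
  "deltas": [
    [0.3,0.584,0.566,0,0,0,0],
    [0.3,0.584,0.566,0,0,0,0],
    [0.3,0.584,0.566,0,0,0,0],
    [0.3,0.584,0.566,0,0,0,0],
    [0.3,0.584,0.566,0,0,0,0]
  ]
}}

```text
clock: 38.53
tcp_pos: [0.4892, -0.1323, 0.1355]
orientation: [3.023, -0.844, -0.004]
contact_force: [-0.8, 1.5, -3.2]
grip_width: 0.0469
```

Call:
{"api": "send_rows", "payload": {
  "deltas": [
    [0.3,0.716,0.438,0,0,0,0],
    [0.3,0.716,0.438,0,0,0,0],
    [0.3,0.716,0.438,0,0,0,0],
    [0.3,0.716,0.438,0,0,0,0],
    [0.3,0.716,0.438,0,0,0,0],
    [0.3,0.716,0.438,0,0,0,0],
    [0.3,0.716,0.438,0,0,0,0]
  ]
}}

```text
clock: 39.12
tcp_pos: [0.548, -0.2386, 0.1365]
orientation: [3.029, -0.833, -0.003]
contact_force: [-0.7, -0.2, -1.8]
grip_width: 0.0468
```

```bash
python3 d.py .5485,-.2415,.0185,-30.9
```

```text
at [ 0.548  -0.2386  0.1365] phi -30.7 t 39.1 w 0.0468 F [-0.7 -0.2 -1.8]
[0.5485, -0.2415, 0.0185, -30.9] [0.014, 0.014, 0.787] [0.0003, 0.0006, 0.0009]
```

Call:
{"api": "send_rows", "payload": {
  "deltas": [
    [0.3,0.01,0.008,0.25,0,0,0],
    [0.3,0.01,0.008,0.5,0,0,0],
    [0.3,0.01,0.008,0.7,0,0,0],
    [0.3,0.01,0.008,0.77,0,0,0],
    [0.3,0.01,0.008,0.79,0,0,0],
    [0.3,0.01,0.008,0.79,0,0,0],
    [0.3,0.01,0.008,0.79,0,0,0],
    [0.75,0.01,0.008,0.79,0,0,0],
    [0.75,0.01,0.008,0.79,0,0,0],
    [0.75,0.01,0.008,0.79,0,0,0],
    [0.75,0.01,0.008,0.79,0,0,0],
    [0.75,0.01,0.008,0.5,0,0,0],
    [0.75,0.01,0.008,0.2,0,0,0],
    [0.75,0.01,0.008,0,0,0,0],
    [0.75,0.01,0.008,0,0,0,0],
    [0.75,0.01,0.008,0,0,0,0],
    [0.75,0.01,0.008,0,0,0,0]
  ]
}}

```text
clock: 40.53
tcp_pos: [0.5491, -0.2431, 0.1375]
orientation: [3.026, -0.837, 0.001]
contact_force: [-0.5, 0.4, -1.0]
grip_width: 0.0644
```

```bash
python3 rel.py; python3 d.py .50,-.14,.138,-25 .47,-.03,.138,-18 .442,.062,.138,-11.7
```

```text
[393.5 232.5  10.9] [ 0.5451 -0.2365] box 1 rel [-0.0692  0.0027]
[257.2 275.8  11.6] [0.4403 0.0601] box 0 rel [-0.2506  0.1909]
[470.8 279.5   9.4] [ 0.4457 -0.4078] box 3 rel [-0.0632 -0.0003]
[258.2 199.8  11.3] [0.6098 0.0653] box 0 rel [-0.0858  0.2304]
at [ 0.5484 -0.2428  0.1361] phi -30.9 t 40.6 w 0.0639 F [-0.2  0.1 -0.6]
[0.5, -0.14, 0.138, -25.0] [-0.629, -0.422, -0.012] [0.0006, 0.0005, -0.0328]
[0.47, -0.03, 0.138, -18.0] [-0.491, -0.58, -0.0] [0.0, -0.0, -0.0389]
[0.442, 0.062, 0.138, -11.7] [-0.367, -0.526, 0.0] [-0.0, 0.0, -0.035]
```

Call:
{"api": "send_rows", "payload": {
  "deltas": [
    [0.9,-0.629,-0.422,0,0,0,-0.033],
    [0.9,-0.629,-0.422,0,0,0,-0.033],
    [0.9,-0.629,-0.422,0,0,0,-0.033],
    [0.9,-0.629,-0.422,0,0,0,-0.033],
    [0.9,-0.629,-0.422,0,0,0,-0.033]
  ]
}}

```text
clock: 41.05
tcp_pos: [0.4998, -0.1385, 0.1363]
orientation: [3.067, -0.673, -0.003]
contact_force: [0.5, -0.3, -1.0]
grip_width: 0.0769
```

Call:
{"api": "send_rows", "payload": {
  "deltas": [
    [0.9,-0.491,-0.58,0,0,0,-0.039],
    [0.9,-0.491,-0.58,0,0,0,-0.039],
    [0.9,-0.491,-0.58,0,0,0,-0.039],
    [0.9,-0.491,-0.58,0,0,0,-0.039],
    [0.9,-0.491,-0.58,0,0,0,-0.039]
  ]
}}

```text
clock: 41.47
tcp_pos: [0.4711, -0.0298, 0.1367]
orientation: [3.102, -0.486, -0.0]
contact_force: [0.2, -1.0, -0.3]
grip_width: 0.0767
```

Call:
{"api": "send_rows", "payload": {
  "deltas": [
    [0.9,-0.367,-0.526,0,0,0,-0.035],
    [0.9,-0.367,-0.526,0,0,0,-0.035],
    [0.9,-0.367,-0.526,0,0,0,-0.035],
    [0.9,-0.367,-0.526,0,0,0,-0.035],
    [0.9,-0.367,-0.526,0,0,0,-0.035],
    [0.9,-0.367,-0.526,0,0,0,-0.035],
    [0.9,-0.367,-0.526,0,0,0,-0.035]
  ]
}}

```text
clock: 42.05
tcp_pos: [0.4436, 0.0595, 0.1367]
orientation: [3.122, -0.324, 0.0]
contact_force: [0.2, 0.0, 0.9]
grip_width: 0.0767
```

```bash
python3 rel.py; python3 d.py .442,.0615,.018,-11.7
```

```text
[393.2 232.8  10.6] [ 0.5443 -0.2358] box 1 rel [-0.0702  0.0029]
[468.5 279.2  10.9] [ 0.4463 -0.4026] box 3 rel [-0.0667  0.0036]
[432.5 243.8  11.3] [ 0.5224 -0.3231] box 2 rel [-0.067   0.0042]
[258.8 200.5  12.4] [0.6083 0.0638] box 0 rel [-0.0869  0.2286]
[407.8 213.5  10.2] [ 0.589  -0.2682] box 1 rel [-0.0153 -0.002 ]
[488.5 265.5   9.5] [ 0.4777 -0.4475] box 3 rel [-0.0122 -0.0027]
at [0.4434 0.0601 0.1368] phi -11.8 t 42.1 w 0.077 F [-1.3  0.   0.2]
[0.442, 0.0615, 0.018, -11.7] [-0.012, -0.009, 0.792] [0.0007, -0.0002, -0.0006]
```

Call:
{"api": "send_rows", "payload": {
  "deltas": [
    [0.9,-0.012,-0.009,0.25,0,0,0],
    [0.9,-0.012,-0.009,0.5,0,0,0],
    [0.9,-0.012,-0.009,0.7,0,0,0],
    [0.9,-0.012,-0.009,0.793,0,0,0],
    [0.9,-0.012,-0.009,0.793,0,0,0],
    [0.3,-0.012,-0.009,0.793,0,0,0],
    [0.3,-0.012,-0.009,0.793,0,0,0],
    [0.3,-0.012,-0.009,0.793,0,0,0],
    [0.3,-0.012,-0.009,0.793,0,0,0],
    [0.3,-0.012,-0.009,0.793,0,0,0],
    [0.3,-0.012,-0.009,0.793,0,0,0],
    [0.3,-0.012,-0.009,0.793,0,0,0],
    [0.3,-0.012,-0.009,0.5,0,0,0],
    [0.3,-0.012,-0.009,0.2,0,0,0],
    [0.3,-0.012,-0.009,0,0,0,0],
    [0.3,-0.012,-0.009,0,0,0,0],
    [0.3,-0.012,-0.009,0,0,0,0],
    [0.3,-0.012,-0.009,0,0,0,0]
  ]
}}

```text
clock: 43.65
tcp_pos: [0.441, 0.0629, 0.1368]
orientation: [3.123, -0.319, 0.001]
contact_force: [-0.7, 0.3, -2.9]
grip_width: 0.0465
```

```bash
python3 d.py .475,-.07,.138,-11.7 .584,-.1655,.138,-11.7
```

```text
at [0.441  0.0629 0.1368] phi -11.7 t 43.6 w 0.0465 F [-0.7  0.3 -2.9]
[0.475, -0.07, 0.138, -11.7] [0.401, 0.822, -0.006] [0.0007, -0.0003, 0.0002]
[0.584, -0.1655, 0.138, -11.7] [0.841, 0.476, 0.0] [0.0, 0.0, 0.0]
```

Call:
{"api": "send_rows", "payload": {
  "deltas": [
    [0.3,0.401,0.822,0,0,0,0],
    [0.3,0.401,0.822,0,0,0,0],
    [0.3,0.401,0.822,0,0,0,0],
    [0.3,0.401,0.822,0,0,0,0],
    [0.3,0.401,0.822,0,0,0,0],
    [0.3,0.401,0.822,0,0,0,0]
  ]
}}

```text
clock: 44.15
tcp_pos: [0.4741, -0.0701, 0.1354]
orientation: [3.123, -0.322, -0.005]
contact_force: [-0.2, 0.9, -3.2]
grip_width: 0.0464
```

Call:
{"api": "send_rows", "payload": {
  "deltas": [
    [0.3,0.841,0.476,0,0,0,0],
    [0.3,0.841,0.476,0,0,0,0],
    [0.3,0.841,0.476,0,0,0,0],
    [0.3,0.841,0.476,0,0,0,0],
    [0.3,0.841,0.476,0,0,0,0],
    [0.3,0.841,0.476,0,0,0,0],
    [0.3,0.841,0.476,0,0,0,0]
  ]
}}

```text
clock: 44.73
tcp_pos: [0.5834, -0.1623, 0.1361]
orientation: [3.125, -0.314, -0.004]
contact_force: [0.1, 1.4, -2.0]
grip_width: 0.0464
```

```bash
python3 d.py .584,-.1655,.0185,-11.7
```

```text
at [ 0.5834 -0.1623  0.1361] phi -11.5 t 44.7 w 0.0464 F [ 0.1  1.4 -2. ]
[0.584, -0.1655, 0.0185, -11.7] [0.01, 0.019, 0.784] [0.0002, 0.0008, 0.0012]
```

After release I'll back away upward and to the right, clear of the cameras' view of the boxes.

Call:
{"api": "send_rows", "payload": {
  "deltas": [
    [0.3,0.008,0.01,0.25,0,0,0],
    [0.3,0.008,0.01,0.5,0,0,0],
    [0.3,0.008,0.01,0.7,0,0,0],
    [0.3,0.008,0.01,0.765,0,0,0],
    [0.3,0.008,0.01,0.786,0,0,0],
    [0.3,0.008,0.01,0.786,0,0,0],
    [0.3,0.008,0.01,0.786,0,0,0],
    [0.75,0.008,0.01,0.786,0,0,0],
    [0.75,0.008,0.01,0.786,0,0,0],
    [0.75,0.008,0.01,0.786,0,0,0],
    [0.75,0.008,0.01,0.786,0,0,0],
    [0.75,0.008,0.01,0.5,0,0,0],
    [0.75,0.008,0.01,0.2,0,0,0],
    [0.75,0.008,0.01,-0.2,0,0,0],
    [0.75,0.008,0.01,-0.6,0,0,0],
    [0.75,0.008,0.01,-0.6,0,0,0]
  ]
}}

```text
clock: 46.07
tcp_pos: [0.5852, -0.1665, 0.2299]
orientation: [3.124, -0.319, 0.002]
contact_force: [0.6, 0.1, -0.9]
grip_width: 0.0641
```

Call:
{"api": "send_rows", "payload": {
  "deltas": [
    [0.75,-0.87,-0.24,0,0,0,0],
    [0.75,-0.87,-0.24,0,0,0,0],
    [0.75,-0.87,-0.24,0,0,0,0],
    [0.75,-0.87,-0.24,0,0,0,0],
    [0.75,-0.87,-0.24,0,0,0,0],
    [0.75,-0.87,-0.24,0,0,0,0]
  ]
}}

```text
clock: 46.57
tcp_pos: [0.4654, -0.1051, 0.228]
orientation: [3.123, -0.318, 0.004]
contact_force: [0.8, -0.4, -0.2]
grip_width: 0.0639
```

Call:
{"api": "send_rows", "payload": {
  "deltas": [
    [0.75,0,-1,0,0,0,0],
    [0.75,0,-1,0,0,0,0],
    [0.75,0,-1,0,0,0,0],
    [0.75,0,-1,0,0,0,0],
    [0.75,0,-1,0,0,0,0],
    [0.75,0,-1,0,0,0,0]
  ]
}}

```text
clock: 47.07
tcp_pos: [0.497, 0.0434, 0.227]
orientation: [3.125, -0.314, 0.002]
contact_force: [0.5, -0.8, 0.5]
grip_width: 0.0642
```

Call:
{"api": "send_rows", "payload": {
  "deltas": [
    [0.75,0,-1,0,0,0,0],
    [0.75,0,-1,0,0,0,0],
    [0.75,0,-1,0,0,0,0],
    [0.75,0,-1,0,0,0,0],
    [0.75,0,-1,0,0,0,0],
    [0.75,0,-1,0,0,0,0],
    [0.75,0,-1,0,0,0,0],
    [0.75,0,-1,0,0,0,0]
  ]
}}

```text
clock: 47.73
tcp_pos: [0.5262, 0.1862, 0.2264]
orientation: [3.122, -0.324, 0.0]
contact_force: [0.5, -0.4, -0.9]
grip_width: 0.0642
```

```bash
python3 rel.py; python3 d.py;python3 -c "
from h import *
T=grab('top')
im=lambda f,a,b,c,d,k:cv2.resize(cv2.cvtColor(f['pixels'],cv2.COLOR_RGB2BGR)[b:d,a:c],None,fx=k,fy=k,interpolation=cv2.INTER_CUBIC)
cv2.imwrite('pics/p14.png',cv2.convertScaleAbs(im(T,190,140,520,300,2.4),alpha=1.7))
w=np.radians(-4);mid=np.array([.614,.065])
"
```

```text
[393.2 232.8  10.5] [ 0.5443 -0.2358] box 1 rel [-0.0702  0.0029]
[467.8 279.8  11.9] [ 0.4448 -0.4011] box 3 rel [-0.0688  0.0034]
[360.8 215.8  11.7] [ 0.5804 -0.1636] box 0 rel [-0.0681  0.0003]
[431.2 244.8   9.6] [ 0.52   -0.3202] box 2 rel [-0.0707  0.0049]
[258.8 200.2  12.8] [0.609  0.0638] box 0 rel [-0.0862  0.2288]
[508.5 203.8  10.2] [ 0.6184 -0.4957] box 2 rel [ 0.1184 -0.064 ]
[408.5 211.2  12.1] [ 0.5943 -0.2696] box 1 rel [-0.0099 -0.0005]
at [0.5259 0.1868 0.2267] phi -11.8 t 47.8 w 0.0639 F [ 0.5 -0.2 -0.4]
```

View pics/p14.png

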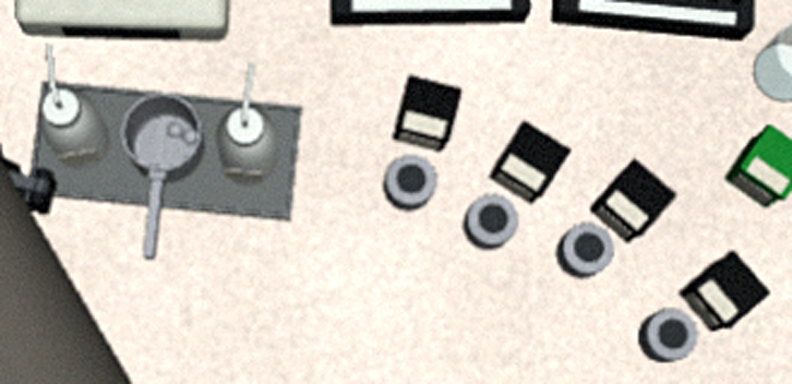

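All four jars stand in front of their labels with 2–5 mm lateral offset. The cup is on the tray with balls visible at (175,128) and (187,138). One last close look at the cup and the dispenser.

```bash
python3 -c "
from h import *
T=grab('top');S=grab('scene')
im=lambda f,a,b,c,d,k:cv2.resize(cv2.cvtColor(f['pixels'],cv2.COLOR_RGB2BGR)[b:d,a:c],None,fx=k,fy=k,interpolation=cv2.INTER_CUBIC)
cv2.imwrite('pics/p15.png',cv2.convertScaleAbs(np.hstack([im(T,200,165,320,240,5)[:375],im(S,340,190,440,340,2.5)][:1]),alpha=1.6) if 0 else cv2.convertScaleAbs(np.vstack([im(T,200,165,330,240,6),np.hstack([im(S,330,215,460,265,3),im(S,420,120,550,170,3)])]),alpha=1.5))
a=np.linspace(0,2*np.pi,200);c=(.6130,.0650)
for z in(.074,.004):
  P=(proj(T,np.c_[c[0]+.036*np.cos(a),c[1]+.036*np.sin(a),a*0+z])-[200,165])*6;print(z,P.min(0).round(),P.max(0).round())
"
```

```text
0.074 [243.  83.] [442. 277.]
0.004 [264. 130.] [453. 315.]
```

The viewer limit is reached. The rim extents from the previous picture (242–442, top 87) match a cup centred at (0.612, 0.065), against 243–442 and 83 predicted for (0.613, 0.065). Handing in.

```bash
python3 rel.py; python3 -c "
from bench import r
print(r.hand_in()); print(r.get_obs()['clock'])"
```

```text
[467.8 279.8  11.8] [ 0.4448 -0.4011] box 3 rel [-0.0688  0.0034]
[393.5 231.5  11.6] [ 0.5474 -0.2365] box 1 rel [-0.0673  0.0038]
[360.2 215.8  11.3] [ 0.5804 -0.1621] box 0 rel [-0.0684  0.0017]
[432.8 243.5  11.6] [ 0.5231 -0.3239] box 2 rel [-0.0659  0.0041]
[258.8 199.8  12.1] [0.6098 0.0639] box 0 rel [-0.0854  0.229 ]
[408.8 211.8   9.7] [ 0.5928 -0.2704] box 1 rel [-0.0108 -0.0019]
the job is handed in; nothing more can be done
None
the job is handed in; nothing more can be done
```

I finished the whole job and handed it in after about 48 s of robot time; no verdict was reported. The cup went under the spout, and I drew the gate out 50 mm to its stop. I then pushed the gate home and stood the cup with its balls in the drip tray. All four jars stand in front of the four sample boxes.

**Last checks:**
- **Jars:** they read 66–69 mm in front of their box centres and 2–4 mm off centre, against limits of 54–80 mm and 10 mm.
- **Cup:** it is within about 3 mm of the midpoint between the wash bottles.
- **Boxes and bottles:** the boxes and wash bottles show no visible shift. The amber bottle was last seen undisturbed before the cup went to the tray, and I did not check it again after that.

**Less certain:**
- **Camera disagreement:** the two cameras differed by 6–10 mm in x. I took values in between, using the gripper's own position as the reference.
- **Balls:** I could make out two balls in the cup and could not see into the dispenser. I held the gate open for about 1.5 s at the stop, but I have no direct view confirming that none stayed behind.
- **Gate:** its home position comes from the gripper's position and push force while I held it, plus a camera view just after I let go. I did not look at it again at the end.
- **Close-up:** the picture limit stopped a final close-up, so the last cup check uses the picture before it.

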